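# Make up two converters with gasket and outlet pipe

## Task

Make up the two catalytic converters ready for bolting: on each converter's top flange lay the gasket of the same shape, then stand the short outlet pipe with the same flange on that gasket, with the edges and bolt holes of all three lined up. Set the parts down without dropping them, and leave the three-bolt gasket and the three-bolt pipe, which belong to another job, where they are.

Things in the scene. Friction and masses are not known exactly. Their poses are not given: they have to be found in the camera images.
- conv_oval: upright catalytic converter (bronze steel can, 102 mm diameter, shoulder at z = 116 mm), fixed on a grey 150 x 120 mm base plate. Top flange level, 10 mm thick, bore 44 mm: two-bolt oval, 102 (x) by 62 mm (y) with flat parallel waist sides 28 mm long, bolt holes at x = +-38 mm. Origin: centre of the base's underside, on the bench; z up. The flange's upper face is at z = 160 mm, centred on z; nothing rises above it.
- conv_square: upright catalytic converter (bronze steel can, 102 mm diameter, shoulder at z = 116 mm), fixed on a grey 150 x 120 mm base plate. Top flange level, 10 mm thick, bore 44 mm: four-bolt square, 64 by 64 mm, bolt holes at x, y = +-23.5 mm. Origin: centre of the base's underside, on the bench; z up. The flange's upper face is at z = 160 mm, centred on z; nothing rises above it.
- gasket_oval: loose flat gasket, dark graphite with a bright steel ring round its 44 mm bore, 6 mm thick, 70 g, lying on the bench: two-bolt oval, 102 (x) by 62 mm (y) with flat parallel waist sides 28 mm long, bolt holes at x = +-38 mm. Origin: centre of its underside; z up.
- pipe_oval: loose short outlet pipe of bare steel, 360 g, standing on its flange on the bench. Flange 10 mm thick: two-bolt oval, 102 (x) by 62 mm (y) with flat parallel waist sides 28 mm long, bolt holes at x = +-38 mm; on it a round tube, 48 mm outside, 43 mm inside, open on top, rim 50 mm above the underside. Origin: centre of the flange's underside; z up.
- gasket_square: loose flat gasket, dark graphite with a bright steel ring round its 44 mm bore, 6 mm thick, 70 g, lying on the bench: four-bolt square, 64 by 64 mm, bolt holes at x, y = +-23.5 mm. Origin: centre of its underside; z up.
- pipe_square: loose short outlet pipe of bare steel, 360 g, standing on its flange on the bench. Flange 10 mm thick: four-bolt square, 64 by 64 mm, bolt holes at x, y = +-23.5 mm; on it a round tube, 48 mm outside, 43 mm inside, open on top, rim 50 mm above the underside. Origin: centre of the flange's underside; z up.
- gasket_tri: loose flat gasket, dark graphite with a bright steel ring round its 44 mm bore, 6 mm thick, 70 g, lying on the bench: three-bolt rounded triangle about 93 mm wide, bolt holes 40 mm out, one on +x. Origin: centre of its underside; z up. Fits neither converter: leave alone.
- pipe_tri: loose short outlet pipe of bare steel, 360 g, standing on its flange on the bench. Flange 10 mm thick: three-bolt rounded triangle about 93 mm wide, bolt holes 40 mm out, one on +x; on it a round tube, 48 mm outside, 43 mm inside, open on top, rim 50 mm above the underside. Origin: centre of the flange's underside; z up. Fits neither converter: leave alone.
Not all that is in view belongs to the job. Leave any purple or red look-alike of the pipe_square alone.

How it is judged:
By the outcome, as a careful person would: the job done as asked, in the order asked, and still so for the second after the job is handed in, with the robot touching nothing.
It also fails if it takes over 115 s, if anything falls off the work surface, if the arm or the gripper's body presses on something with over 40 N, if the wrist force passes 120 N, or if a joint passes its speed limit or range.

## Robot

A 6-joint arm with a two-finger parallel gripper is mounted at the origin on the work surface. World frame = base frame: x ahead of the robot, y to its left, z up, the work surface at z = 0. Lengths are in mm, angles in degrees, forces in N, time in s.
With the tool pointing down it reaches from about 350 to 850 mm from the base axis. Payload 8.1 kg.
Tool frame: the origin (TCP) lies midway between the tips of the shut fingers; the grasp point (between the pads) lies 19 mm behind it; z points along the fingers, y is the line along which they close (so a half turn about z gives the same grasp; the last joint's range is limited). The gripper opens to 85 mm and grips with 20 to 120 N. Pads are 22 mm wide; open, the fingers measure 114 mm over their backs; the gripper's body (76 mm by 85 mm) begins 54 mm behind the grasp point. The pads swing forward as they close: fully open they stand 13 mm farther back than shut.
Start: joints at [65.925, 7.471, 85.268, -0, 87.261, -4.893], TCP at [197.127, 566.697, 193.992] pointing down, gripper open.
Joint ranges: [-169.43, 169.43], [-51.17, 129.36], [1.28, 143.12], [-76.62, 256.62], [0, 156.53], [-152.29, 152.29]. Speed limits (degrees/s): [136.94, 136.94, 159.86, 180, 180, 180].

## Interface

Orientations are given as [roll, pitch, yaw] about the fixed x, y, z axes, in that order (R = Rz(yaw) Ry(pitch) Rx(roll)).
In Python, from bench import r gives the robot as it stands.
- The arm moves only by the tool step_arm, never from a script. Its arguments are lists of equal length, an entry for each row: "delta_pos": the shift along the world's x, y, z in units of 200 mm (1.0 is 200 mm), a list of three; "spin": the turn about the world's z in units of 180 degrees (1.0 is 180 degrees). In form: {"delta_pos": [[dx, dy, dz], ...], "spin": [spin, ...]}. A call has 1 to 8 rows; each row shifts and turns the commanded pose from where the row before left it; what a row does not reach is not made up. A row lasts 1/8 s, in which the tool goes at most 62.5 mm and 10.7 degrees, less where a joint would pass 70% of its speed; a pose out of reach is approached as far as the arm can. A call with a number of a shift or a turn outside -1 to 1 is refused whole. A call with a gripper value outside its range is refused whole. "gripper" is the opening, from -1 (shut) to 1 (fully open), set as the call begins (left out, the last holds). The fingers move at their own pace and stop on an object; "squeeze" is the grip in N (left out, the last holds). Time passes only in rows, so rows that do not move let the fingers close. It gives the time, the measured TCP pose, the force, the opening and the grip force at its end, in the units of the state.
- r.sense(): the state, without advancing time (a new reading comes with each control period).
- r.snapshot(name): name is "scene" or "top" or "wrist"; returns a dict with "pixels" (480x640x3 uint8, blue, green, red), "fx", "fy", "cx", "cy" (pixels), "camera_from_world" (4x4, takes a point from world to camera coordinates). Camera axes: x right, y up, looking along -z (the intrinsics and any distortion apply to the point x, -y, -z); pixel columns grow to the right and rows downward; lengths in mm; the calibration is good to about 2 mm. A picture is of the moment at which its call begins. There is no depth.
- r.hand_in(): hands the job in; it is judged then, once.
The state is a dict: "time": time; "joint_pos": joint angles; "qd": joint speeds; "joint_efforts": joint torques, N m; "tool_pos": TCP position; "tcp_rot": TCP orientation; "ft_force": force on the tool from outside, world axes, zero at the start; "wrist_torque": the same for the moment, N m; "finger_gap": finger opening in mm; "grip_force": force on a finger pad.
Only numpy, scipy, OpenCV 4.12 (cv2) and the standard library are available. Lean on these libraries where they do the work, as an engineer would, in place of code of your own. Each camera call takes 0.05 s, during which the arm holds its last target. There are 200 camera calls.

## Working session

There is one attempt and no reset: what is moved stays moved. The work goes in short steps, Python scripts to look and compute and a tool call to move; the robot and the scene stay as the last step left them, time stands still between calls to the robot, and variables do not carry over. Pictures are saved under pics/ and viewed, at most 14 in all, crops included, and the job is handed in when it is done.

Besides the shell and the picture viewer there is one more tool, called after "Emit:" as name(argument=value, ...) on one line, values as JSON. step_arm: Moves the arm, as the interface text tells. Shifts and turns lie within -1 to 1; 1 stands for 200 mm of shift or 180 degrees of turn. Its arguments: {"type":"object","properties":{"delta_pos":{"type":"array","items":{"type":"array","items":{"type":"number","minimum":-1,"maximum":1}}},"spin":{"type":"array","items":{"type":"number","minimum":-1,"maximum":1}},"gripper":{"type":"number"},"squeeze":{"type":"number"}},"required":["delta_pos","spin"]}

```bash
mkdir -p pics; ls; python3 - <<'E'
from bench import r
import cv2
for n in("top","scene"):
    s=r.snapshot(n); cv2.imwrite(f"pics/{n}0.png",s["pixels"]); print(n,s["fx"],s["fy"],s["cx"],s["cy"],s["camera_from_world"], [k for k in s])
print(r.sense())
E
```

```text
pics
top 470.7820574628861 470.7820574628861 313.15601149207254 237.51930125017572 [[-1.11022884e-02 -9.99915845e-01 -6.71140280e-03  2.49605623e+01]
 [ 9.76305972e-01 -1.22902322e-02  2.16045363e-01 -5.37929686e+02]
 [-2.16109667e-01 -4.15378470e-03  9.76360260e-01 -1.08539439e+03]
 [ 0.00000000e+00  0.00000000e+00  0.00000000e+00  1.00000000e+00]] ['pixels', 'fx', 'fy', 'cx', 'cy', 'camera_from_world']
scene 487.73371737758293 487.73371737758293 312.7669888397891 239.03506089127427 [[-4.08206379e-01  9.12884755e-01  2.99618881e-03  2.20561916e+02]
 [-6.59689677e-01 -2.97252926e-01  6.90253742e-01  3.49365390e+02]
 [ 6.31012743e-01  2.79789425e-01  7.23561190e-01 -1.34633031e+03]
 [ 0.00000000e+00  0.00000000e+00  0.00000000e+00  1.00000000e+00]] ['pixels', 'fx', 'fy', 'cx', 'cy', 'camera_from_world']
{'time': 0.1, 'joint_pos': array([ 6.59246779e+01,  7.50963351e+00,  8.53243749e+01, -1.11676482e-03,
        8.72621046e+01, -4.89338364e+00]), 'qd': array([ 0.08706119, -0.09403073, -0.13641202,  0.02979282,  0.07123184,
       -0.0955241 ]), 'joint_efforts': array([ 1.23377653e-03, -5.70947170e+01, -5.01941907e+01, -2.21748282e-04,
        8.01481772e-03,  3.54022006e-06]), 'tool_pos': array([196.89819135, 566.17085039, 193.04855678]), 'tcp_rot': array([-1.79904142e+02, -7.08727805e-03,  1.60818110e+02]), 'ft_force': array([ 0.10672143, -0.2772095 , -0.05352394]), 'wrist_torque': array([ 0.03809008, -0.05171728, -0.00186496]), 'grip_force': 0.0, 'finger_gap': 85.39948869084799}
```

View pics/top0.png

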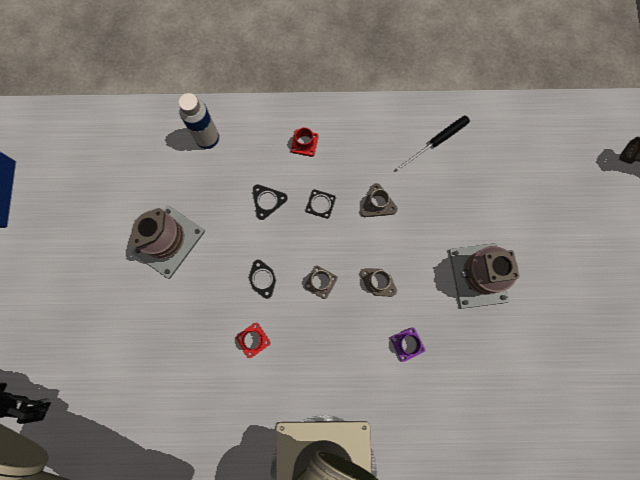

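View pics/scene0.png

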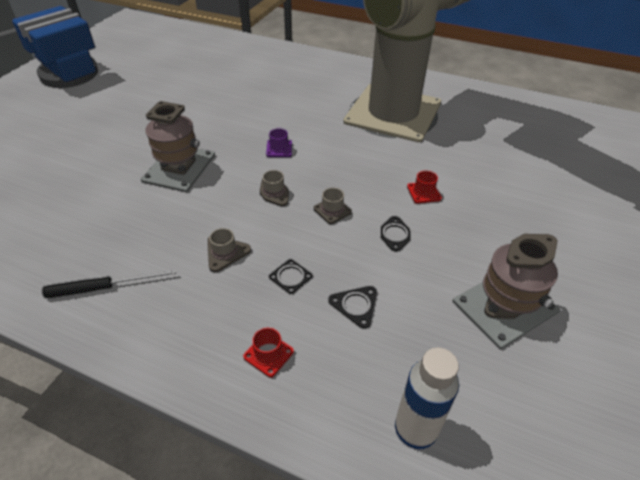

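```bash
cat > h.py <<'E'
import numpy as np, cv2
from bench import r
def ray(s,u,v,z):
    "pixel -> world point at height z"
    M=np.array(s["camera_from_world"]); R,t=M[:3,:3],M[:3,3]
    d=R.T@np.array([(u-s["cx"])/s["fx"],-(v-s["cy"])/s["fy"],-1]); c=-R.T@t
    return c+d*(z-c[2])/d[2]
def proj(s,P):
    M=np.array(s["camera_from_world"]); p=(M[:3,:3]@np.atleast_2d(P).T).T+M[:3,3]
    return np.c_[s["cx"]+s["fx"]*p[:,0]/-p[:,2], s["cy"]-s["fy"]*p[:,1]/-p[:,2]]
E
python3 - <<'E'
from h import *
s=r.snapshot("top"); p=s["pixels"]
a=cv2.resize(p[180:310,235:410],None,fx=4.5,fy=4.5,interpolation=2)
b=np.hstack([cv2.resize(p[200:285,120:210],None,fx=4.3,fy=4.3,interpolation=2),cv2.resize(p[235:320,440:530],None,fx=4.3,fy=4.3,interpolation=2)])
cv2.imwrite("pics/a.png",a);cv2.imwrite("pics/b.png",b);print(a.shape,b.shape)
w=r.snapshot("wrist");cv2.imwrite("pics/w0.png",w["pixels"]);print(w["fx"],w["cx"],w["cy"],w["camera_from_world"])
E
```

```text
(585, 788, 3) (366, 774, 3)
347.74559407574696 315.2480678194542 239.62157501296826 [[ 3.29701735e-01  9.44083551e-01 -1.73659232e-03 -5.99019876e+02]
 [-8.97027276e-01  3.12693742e-01 -3.12353468e-01  4.02959764e+01]
 [-2.94344750e-01  1.04541251e-01  9.49964365e-01 -3.80333878e+02]
 [ 0.00000000e+00  0.00000000e+00  0.00000000e+00  1.00000000e+00]]
```

View pics/a.png

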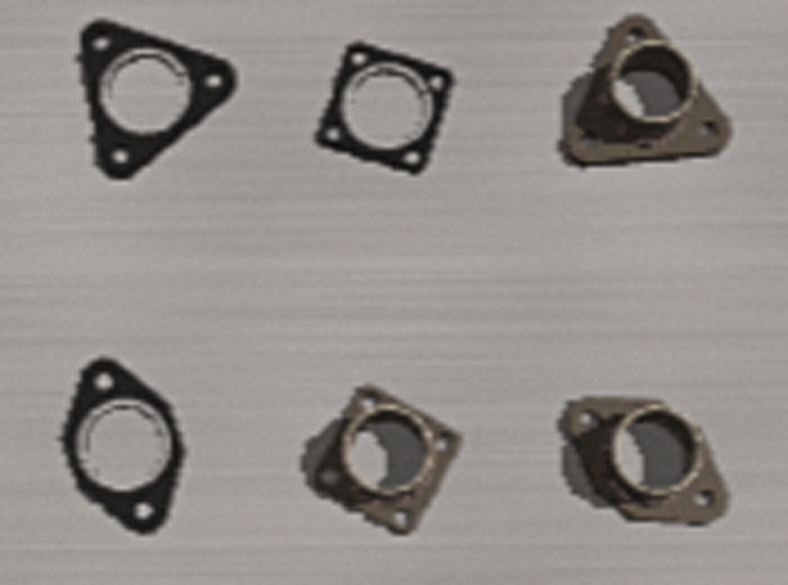

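View pics/b.png

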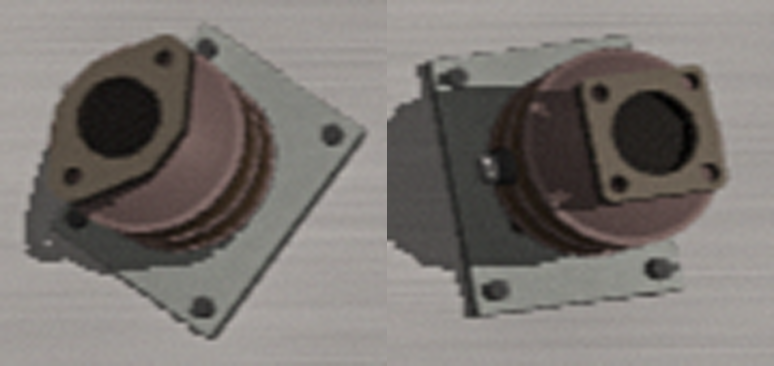

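View pics/w0.png

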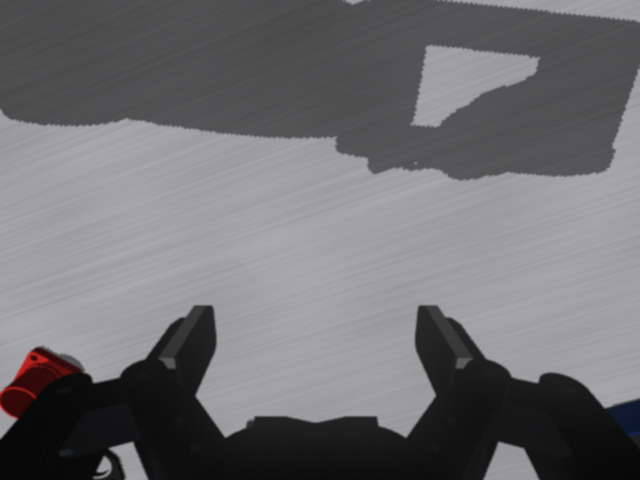

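```bash
cat > m.py <<'E'
from h import *
s=r.snapshot("top")
A=lambda q:[((x+.5)/4.5-.5+235,(y+.5)/4.5-.5+180) for x,y in q]
B=lambda q:[((x+.5)/4.3-.5+120,(y+.5)/4.3-.5+200) for x,y in q]
C=lambda q:[((x-387+.5)/4.3-.5+440,(y+.5)/4.3-.5+235) for x,y in q]
D=dict(g_oval=(A([(104,381),(143,510)]),6),g_sq=(A([(359,59),(436,80),(412,158),(333,134)]),6),
p_sq=(A([(369,398),(443,440),(401,517),(329,477)]),10),p_oval=(A([(587,420),(704,498)]),10),
c_oval=(B([(165,58),(72,176)]),160),c_sq=(C([(600,93),(690,78),(710,173),(619,183)]),160),
g_tri=(A([(101,43),(214,80),(120,156)]),6),p_tri=(A([(634,34),(710,128),(585,140)]),10),
red2=([(305,150)],0),red1=([(253,345)],0),purp=([(408,350)],0))
for k,(q,z) in D.items():
    P=np.array([ray(s,u,v,z)[:2] for u,v in q]); c=P.mean(0); d=P-c
    if len(P)==1: print(k,c.round(1)); continue
    n=4 if len(P)==4 else (2 if len(P)==2 else 3)
    a=np.degrees(np.arctan2(d[:,1],d[:,0])); a=np.degrees(np.angle(np.exp(1j*np.radians(a*n)).sum()))/n
    print(k,c.round(1),"hole ang",a.round(1),"radius",np.hypot(*d.T).round(1),"reach",np.hypot(*c).round())
E
python3 m.py
```

```text
g_oval [446.6 147.8] hole ang 17.3 radius [37.9 37.9] reach 470.0
g_sq [ 6.397e+02 -3.000e-01] hole ang 27.1 radius [32.8 33.8 33.7 33.7] reach 640.0
p_sq [437.2   2.3] hole ang 15.8 radius [34.6 33.3 33.7 32.9] reach 437.0
p_oval [ 434.9 -141. ] hole ang 55.0 radius [38.3 38.3] reach 457.0
c_oval [545.1 387.4] hole ang -35.3 radius [38.2 38.2] reach 669.0
c_sq [ 448.9 -391.8] hole ang -38.3 radius [32.7 34.2 33.5 33.1] reach 596.0
g_tri [650.4 137.8] hole ang 40.1 radius [39.9 40.4 40.1] reach 665.0
p_tri [ 640.9 -148.1] hole ang 5.0 radius [40.1 41.2 41.1] reach 658.0
red2 [790.7  38. ]
red1 [284.7 168.5]
purp [ 268.7 -208.2]
```

Emit:
step_arm(delta_pos=[[0.125, -0.209, -0.02], [0.125, -0.209, -0.02], [0.125, -0.209, -0.02], [0.125, -0.209, -0.02], [0.125, -0.209, -0.02], [0.125, -0.209, -0.02], [0.125, -0.209, -0.02], [0.125, -0.209, -0.02]], spin=[0.02, 0.02, 0.02, 0.02, 0.02, 0.02, 0.02, 0.02])

```text
time: 1.25
tool_pos: [397.8, 230.9, 162.0]
tcp_rot: [180.0, 0.0, -170.3]
ft_force: [0.2, 0.0, -0.5]
finger_gap: 85.4
grip_force: 0.0
```

Emit:
step_arm(delta_pos=[[0.125, -0.209, -0.1], [0.125, -0.209, -0.15], [0, 0, 0]], spin=[0.02, 0.023, 0])

```text
time: 1.62
tool_pos: [446.3, 145.6, 109.3]
tcp_rot: [-180.0, -0.3, -162.8]
ft_force: [0.1, 0.4, 0.8]
finger_gap: 85.4
grip_force: 0.0
```

```bash
python3 - <<'E'
from h import *
w=r.snapshot("wrist");cv2.imwrite("pics/w1.png",w["pixels"]);np.savez("w1",**{k:w[k] for k in w})
q=r.sense();print(q["tool_pos"],q["tcp_rot"])
c,a=np.array([446.6,147.8]),np.radians(17.3);d=38*np.array([np.cos(a),np.sin(a)])
print(proj(w,np.array([[*(c+d),6],[*(c-d),6],[*c,6]])).round(1))
E
```

```text
[446.51586296 147.30374946 110.76570156] [ 1.79976612e+02 -1.55603130e-01 -1.62849646e+02]
[[318.3 268. ]
 [318.2 181.3]
 [318.3 226.4]]
```

View pics/w1.png

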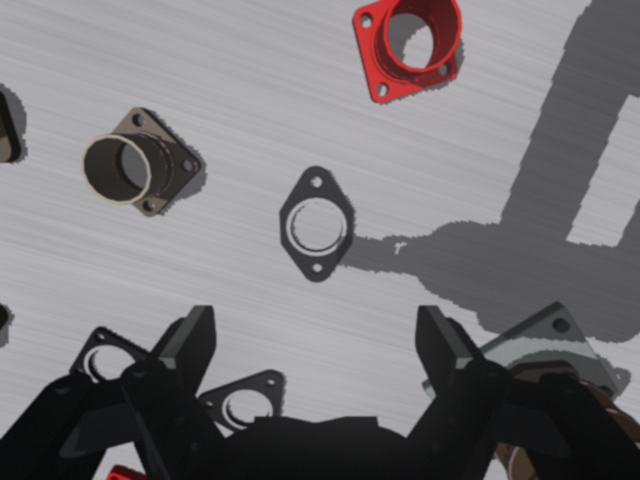

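Emit:
step_arm(delta_pos=[[0, 0.002, -0.2], [0, 0, -0.2], [0, 0, -0.1], [0, 0, -0.05], [0, 0, -0.02], [0, 0, 0], [0, 0, 0]], spin=[0, 0, 0, 0, 0, 0, 0])

```text
time: 2.55
tool_pos: [448.0, 149.4, -0.9]
tcp_rot: [-180.0, 0.1, -162.6]
ft_force: [-0.4, -0.4, -0.0]
finger_gap: 85.2
grip_force: 0.0
```

Emit:
step_arm(delta_pos=[[0, 0, 0], [0, 0, 0], [0, 0, 0], [0, 0, 0], [0, 0, 0], [0, 0, 0]], spin=[0, 0, 0, 0, 0, 0], gripper=0.55, squeeze=25)

```text
time: 3.3
tool_pos: [447.1, 149.1, -2.0]
tcp_rot: [-180.0, -0.0, -162.6]
ft_force: [0.6, 0.9, 0.3]
finger_gap: 66.5
grip_force: 0.0
```

Emit:
step_arm(delta_pos=[[0, 0, -0.006], [0, 0, 0], [0, 0, 0], [0, 0, 0], [0, 0, 0], [0, 0, 0]], spin=[0, 0, 0, 0, 0, 0], gripper=-1, squeeze=25)

```text
time: 4.05
tool_pos: [447.1, 149.1, -3.2]
tcp_rot: [180.0, 0.0, -162.6]
ft_force: [-0.4, 1.1, 0.5]
finger_gap: 0.1
grip_force: 0.0
```

```bash
python3 - <<'E'
from h import *
w=r.snapshot("wrist");cv2.imwrite("pics/w2.png",w["pixels"][200:]);
q=r.sense();print(q["tool_pos"],q["tcp_rot"],q["ft_force"],q["finger_gap"],q["grip_force"])
E
```

```text
[447.16315237 149.08418245  -3.18004034] [-1.79998239e+02  3.09786007e-03 -1.62642414e+02] [ 0.50390835 -0.44611135  0.35371919] 0.23874976640390738 0.0
```

View pics/w2.png

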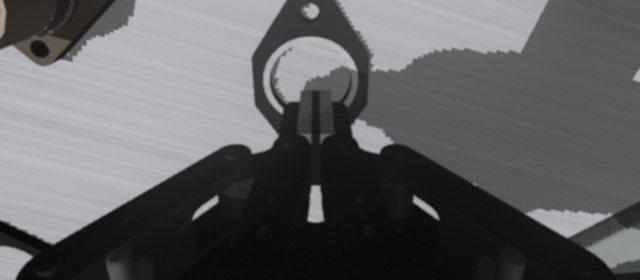

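```bash
python3 - <<'E'
from h import *
w=r.snapshot("wrist")
q=r.sense();t=q["tool_pos"]
a=np.radians(17.4);d=38*np.array([np.cos(a),np.sin(a)]);c=np.array([446.6,147.8])
print("tcp",proj(w,[t,t+[0,0,10],t+[0,0,19]]).round(1))
print("gask",proj(w,[[*(c-d),6],[*c,6],[*(c+d),6]]).round(1))
# bore far edge (r=22) along -d
u=d/38; print("bore edges z6, z0",proj(w,[[*(c-22*u),6],[*(c-22*u),0],[*(c-51*u),6]]).round(1))
print(ray(w,310,212,6))
print(np.linalg.inv(w["camera_from_world"])[:3,3]-t, q["joint_efforts"])
E
```

```text
tcp [[315.9 274.7]
 [316.  282.3]
 [316.  289.9]]
gask [[313.7 211.1]
 [313.9 280.2]
 [314.1 341. ]]
bore edges z6, z0 [[313.8 241.3]
 [313.8 237.7]
 [313.6 185.2]]
[411.34451881 134.80902808   6.        ]
[-76.13634849 -23.95135234 179.68009423] [-1.18057360e-03 -4.22812843e+01 -4.33994043e+01 -3.92081120e-04
  5.18345514e-04 -2.82210709e-05]
```

```bash
python3 - <<'E'
from h import *
s=r.snapshot("scene");t=r.sense()["tool_pos"]
c=proj(s,[[*t[:2],0]])[0];print(c, proj(s,[[446.6,147.8,6],[*t[:2],0],[*t[:2],30]]))
x,y=int(c[0]),int(c[1]);p=s["pixels"][y-70:y+35,x-65:x+65]
cv2.imwrite("pics/s1.png",cv2.resize(p,None,fx=5,fy=5,interpolation=2)); print(x-65,y-70)
E
```

```text
[395.84241396 234.22862228] [[395.6811984  231.87553328]
 [395.84241396 234.22862228]
 [397.6881554  224.03224194]]
330 164
```

View pics/s1.png

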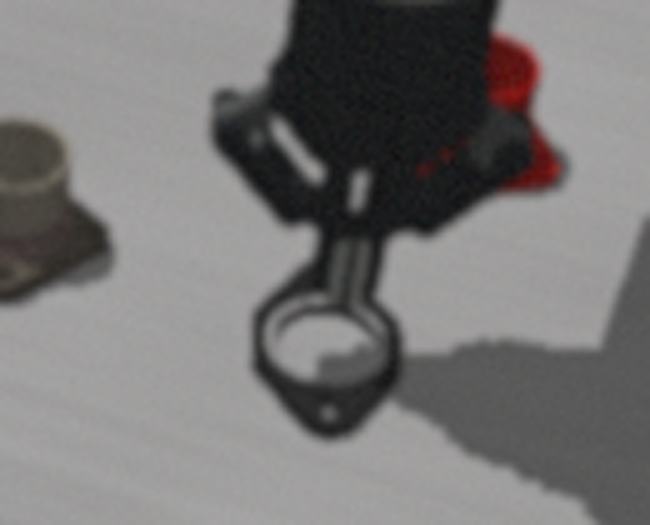

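Emit:
step_arm(delta_pos=[[0, 0, -0.04], [0, 0, -0.03], [0, 0, -0.02], [0, 0, 0]], spin=[0, 0, 0, 0])

```text
time: 4.7
tool_pos: [446.6, 149.0, -21.8]
tcp_rot: [180.0, -0.1, -162.6]
ft_force: [0.3, 1.3, -0.3]
finger_gap: -0.2
grip_force: 0.0
```

```bash
python3 - <<'E'
from h import *
q=r.sense();t=q["tool_pos"];print(t,q["ft_force"],q["joint_pos"])
w=r.snapshot("wrist");p=w["pixels"][200:360,220:420]
cv2.imwrite("pics/w3.png",cv2.resize(p,None,fx=3.5,fy=3.5,interpolation=2))
E
```

```text
[446.57448094 148.97380887 -21.83333768] [ 0.33190731  1.25772086 -0.32748544] [ 1.22043850e+01  5.99037463e-01  1.16498224e+02  2.06627366e-04
  6.29712816e+01 -9.51497151e+01]
```

View pics/w3.png

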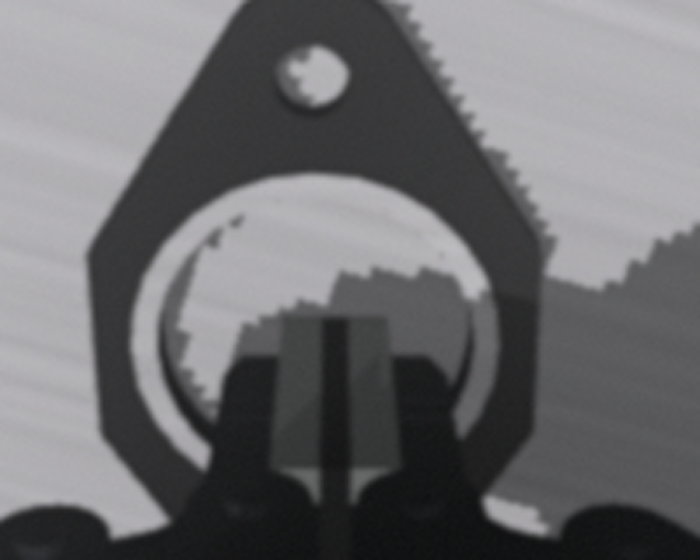

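Emit:
step_arm(delta_pos=[[0, 0, -0.01], [0, 0, -0.01], [0, 0, 0]], spin=[0, 0, 0])

```text
time: 5.12
tool_pos: [447.0, 149.1, -25.4]
tcp_rot: [180.0, -0.0, -162.6]
ft_force: [-0.5, -0.0, 0.7]
finger_gap: 0.0
grip_force: 0.0
```

Emit:
step_arm(delta_pos=[[0, 0, -0.01], [0, 0, 0]], spin=[0, 0])

```text
time: 5.38
tool_pos: [447.0, 149.0, -27.4]
tcp_rot: [-180.0, -0.0, -162.6]
ft_force: [0.1, -0.2, 0.3]
finger_gap: -0.0
grip_force: 0.0
```

Emit:
step_arm(delta_pos=[[0, 0, -0.01], [0, 0, 0]], spin=[0, 0])

```text
time: 5.62
tool_pos: [446.9, 149.1, -29.4]
tcp_rot: [180.0, -0.0, -162.6]
ft_force: [-0.2, 0.8, 0.1]
finger_gap: -0.3
grip_force: 0.0
```

Emit:
step_arm(delta_pos=[[0, 0, -0.008], [0, 0, 0]], spin=[0, 0])

```text
time: 5.88
tool_pos: [447.0, 149.1, -30.9]
tcp_rot: [180.0, -0.0, -162.6]
ft_force: [-1.0, 0.5, 0.3]
finger_gap: 0.0
grip_force: 0.0
```

Emit:
step_arm(delta_pos=[[0, 0, -0.008], [0, 0, 0]], spin=[0, 0])

```text
time: 6.12
tool_pos: [447.0, 149.1, -32.6]
tcp_rot: [180.0, -0.0, -162.6]
ft_force: [-0.9, -0.1, 0.6]
finger_gap: 0.3
grip_force: 0.0
```

Emit:
step_arm(delta_pos=[[0, 0, -0.006], [0, 0, 0]], spin=[0, 0])

```text
time: 6.38
tool_pos: [447.0, 149.1, -33.7]
tcp_rot: [180.0, -0.0, -162.6]
ft_force: [0.5, 0.5, 0.2]
finger_gap: -0.3
grip_force: 0.0
```

Emit:
step_arm(delta_pos=[[0, 0, -0.006], [0, 0, 0]], spin=[0, 0])

```text
time: 6.62
tool_pos: [447.0, 149.1, -34.9]
tcp_rot: [180.0, -0.0, -162.6]
ft_force: [0.6, 0.8, 0.6]
finger_gap: 0.2
grip_force: 0.0
```

```bash
python3 - <<'E'
from h import *
q=r.sense();t=q["tool_pos"];print(t,q["ft_force"])
w=r.snapshot("wrist");p=w["pixels"][200:360,220:420]
cv2.imwrite("pics/w4.png",cv2.resize(p,None,fx=3.5,fy=3.5,interpolation=2))
u=np.array([np.cos(np.radians(17.4)),np.sin(np.radians(17.4)),0])
for z in (0,5,10): print(z,proj(w,[[*t[:2],z]-0*u,[*t[:2],z]-11*u]).round(1).tolist())
print(np.linalg.inv(w["camera_from_world"])[:3,3]-t)
E
```

```text
[447.01900155 149.07506602 -34.9283458 ] [0.56953536 0.81833853 0.63817307]
0 [[316.0, 305.2], [316.0, 283.8]]
5 [[316.0, 310.6], [316.0, 288.6]]
10 [[316.0, 316.4], [316.0, 293.8]]
[-76.09759254 -23.93286666 179.69229546]
```

View pics/w4.png

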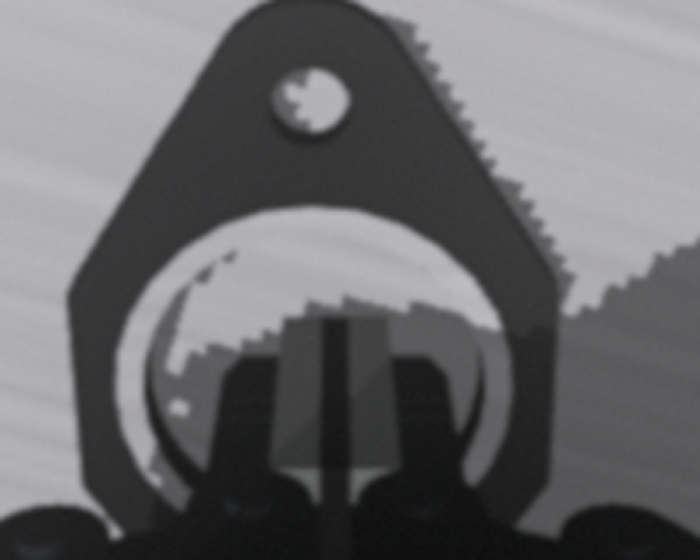

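```bash
python3 - <<'E'
from h import *
s=r.snapshot("scene");u=np.array([np.cos(np.radians(17.4)),np.sin(np.radians(17.4)),0])
for a in(0,11):
  for z in (0,20,40): print(a,z,proj(s,[np.array([447.2,149.1,z])+a*u]).round(1).tolist())
E
```

```text
0 0 [[395.8, 234.2]]
0 20 [[397.1, 227.5]]
0 40 [[398.3, 220.6]]
11 0 [[395.8, 238.0]]
11 20 [[397.1, 231.3]]
11 40 [[398.3, 224.3]]
```

Emit:
step_arm(delta_pos=[[0, 0, -0.012], [0, 0, 0]], spin=[0, 0])

```text
time: 6.98
tool_pos: [447.2, 149.1, -37.2]
tcp_rot: [-180.0, 0.0, -162.6]
ft_force: [0.3, -0.2, -0.0]
finger_gap: 0.2
grip_force: 0.1
```

Emit:
step_arm(delta_pos=[[0, 0, -0.006], [0, 0, 0]], spin=[0, 0])

```text
time: 7.22
tool_pos: [447.3, 149.1, -37.3]
tcp_rot: [-180.0, -0.0, -162.6]
ft_force: [-6.7, -2.2, 16.4]
finger_gap: -0.1
grip_force: 7.7
```

Emit:
step_arm(delta_pos=[[0, 0, -0.006], [0, 0, 0]], spin=[0, 0])

```text
time: 7.48
tool_pos: [447.3, 149.1, -37.4]
tcp_rot: [-180.0, -0.0, -162.6]
ft_force: [-14.5, -3.7, 30.6]
finger_gap: 0.5
grip_force: 15.4
```

Emit:
step_arm(delta_pos=[[0, 0, 0.05], [0, 0, 0.05], [0, 0, 0], [0, 0, 0]], spin=[0, 0, 0, 0])

```text
time: 7.98
tool_pos: [447.0, 149.1, -19.8]
tcp_rot: [180.0, -0.0, -162.6]
ft_force: [0.1, 0.3, 0.1]
finger_gap: -0.1
grip_force: 0.0
```

Emit:
step_arm(delta_pos=[[0, 0, 0], [0, 0, 0], [0, 0, 0], [0, 0, 0], [0, 0, 0], [0, 0, 0], [0, 0, 0], [0, 0, 0]], spin=[0, 0, 0, 0, 0, 0, 0, 0], gripper=1)

```text
time: 8.98
tool_pos: [447.1, 149.1, -19.6]
tcp_rot: [-180.0, 0.0, -162.6]
ft_force: [-0.9, 0.0, 0.0]
finger_gap: 85.3
grip_force: 0.0
```

Emit:
step_arm(delta_pos=[[-0.005, -0.002, -0.05], [-0.004, -0.001, -0.04], [0, 0, -0.018], [0, 0, 0]], spin=[0, 0, 0, 0])

```text
time: 9.48
tool_pos: [444.8, 148.4, -41.8]
tcp_rot: [180.0, -0.1, -162.6]
ft_force: [0.5, 0.1, -0.4]
finger_gap: 85.4
grip_force: 0.0
```

Emit:
step_arm(delta_pos=[[0, 0, 0], [0, 0, 0], [0, 0, 0], [0, 0, 0], [0, 0, 0], [0, 0, 0]], spin=[0, 0, 0, 0, 0, 0], gripper=-1, squeeze=25)

```text
time: 10.22
tool_pos: [445.9, 148.6, -40.7]
tcp_rot: [-180.0, 0.1, -162.6]
ft_force: [-0.3, -0.3, 5.3]
finger_gap: 61.1
grip_force: 27.7
```

Emit:
step_arm(delta_pos=[[0, 0, 0.03], [0, 0, 0.1], [0, 0, 0.2], [0, 0, 0.2], [0, 0, 0.2], [0, 0, 0.2], [0, 0, 0.07]], spin=[0, 0, 0, 0, 0, 0, 0])

```text
time: 11.1
tool_pos: [446.7, 148.8, 161.7]
tcp_rot: [-180.0, 0.2, -162.6]
ft_force: [1.0, -0.5, -0.7]
finger_gap: 60.8
grip_force: 27.5
```

Emit:
step_arm(delta_pos=[[0.03, 0.08, 0], [0.07, 0.16, 0], [0.07, 0.16, 0], [0.07, 0.17, 0], [0.07, 0.17, 0], [0.07, 0.17, 0], [0.07, 0.16, 0], [0.046, 0.124, 0]], spin=[-0.036, -0.037, -0.037, -0.037, -0.037, -0.037, -0.037, -0.035])

```text
time: 12.1
tool_pos: [544.1, 388.1, 156.6]
tcp_rot: [-179.9, -0.1, 144.4]
ft_force: [0.5, -0.8, 0.1]
finger_gap: 60.8
grip_force: 27.5
```

Emit:
step_arm(delta_pos=[[0, 0, 0], [0, 0, 0], [0, 0, 0]], spin=[0, 0, 0])

```text
time: 12.48
tool_pos: [544.3, 386.4, 158.5]
tcp_rot: [-180.0, -0.0, 144.6]
ft_force: [0.2, 0.4, -0.6]
finger_gap: 61.0
grip_force: 27.5
```

```bash
python3 - <<'E'
from h import *
q=r.sense();t=q["tool_pos"];print(t,q["tcp_rot"],q["ft_force"],q["finger_gap"])
w=r.snapshot("wrist");p=w["pixels"][190:350,220:420]
cv2.imwrite("pics/w5.png",cv2.resize(p,None,fx=3.8,fy=3.75,interpolation=2))
c,a=np.array([545.1,387.4]),np.radians(-35.3);d=38*np.array([np.cos(a),np.sin(a)])
print(proj(w,np.array([[*(c+d),160],[*(c-d),160],[*c,160]])).round(1), "pred")
zg=t[2]+42.7-1+6;print(zg,proj(w,np.array([[*(t[:2]+d),zg],[*(t[:2]-d),zg]])).round(1), "gasket if centred")
E
```

```text
[544.27660151 386.36795717 158.46935917] [-1.79955449e+02 -7.45882831e-03  1.44632340e+02] [ 0.23995979  0.40915077 -0.5736423 ] 61.0125752843227
[[317.7 334.6]
 [317.7 209.3]
 [317.7 275.8]] pred
206.16935916783638 [[315.5 391.1]
 [315.1 235.7]] gasket if centred
```

View pics/w5.png

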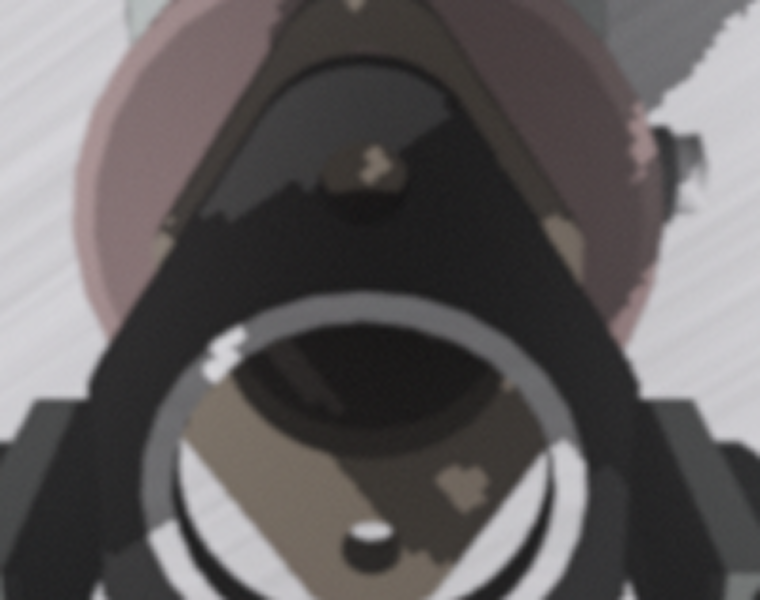

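```bash
python3 - <<'E'
from h import *
w=r.snapshot("wrist");t=r.sense()["tool_pos"]
a=np.radians(-35.3);u=np.array([np.cos(a),np.sin(a)])
F=ray(w,317.4,336.1,160)[:2]-38*u; print("flange c",F)
for zg in(204.5,206):
    G=ray(w,316.1,238,zg)[:2]+38*u; print("gasket c",G,"move",F-G,"along u",(F-G)@u,"lat",(F-G)@[-u[1],u[0]], "tcp-G",t[:2]-G)
E
```

```text
flange c [546.10103164 386.62946546]
gasket c [545.9402701  385.86557351] move [0.16076154 0.76389195] along u -0.3102172563531328 lat 0.7163382180754575 tcp-G [-1.44288393  0.70864053]
gasket c [545.54269178 386.14459677] move [0.55833986 0.48486869] along u 0.17549707924172386 lat 0.7183605093248875 tcp-G [-1.0453056   0.42961727]
```

Emit:
step_arm(delta_pos=[[0.002, 0.003, -0.06], [0, 0, -0.08], [0, 0, -0.03], [0, 0, -0.01], [0, 0, 0], [0, 0, 0]], spin=[0, 0, 0, 0, 0, 0])

```text
time: 13.32
tool_pos: [545.3, 388.2, 123.4]
tcp_rot: [179.9, 0.0, 144.6]
ft_force: [0.4, 0.4, -0.5]
finger_gap: 61.1
grip_force: 27.5
```

```bash
python3 - <<'E'
from h import *
q=r.sense();t=q["tool_pos"];print(t,q["tcp_rot"],q["ft_force"],q["finger_gap"])
w=r.snapshot("wrist");np.savez("w6",**w);p=w["pixels"][190:350,220:420]
cv2.imwrite("pics/w6.png",cv2.resize(p,None,fx=3.8,fy=3.75,interpolation=2))
E
```

```text
[545.27499377 388.16048326 123.4481359 ] [1.79946762e+02 2.36035806e-02 1.44623228e+02] [ 0.3572137  0.4424453 -0.466511 ] 61.11705600074399
```

View pics/w6.png

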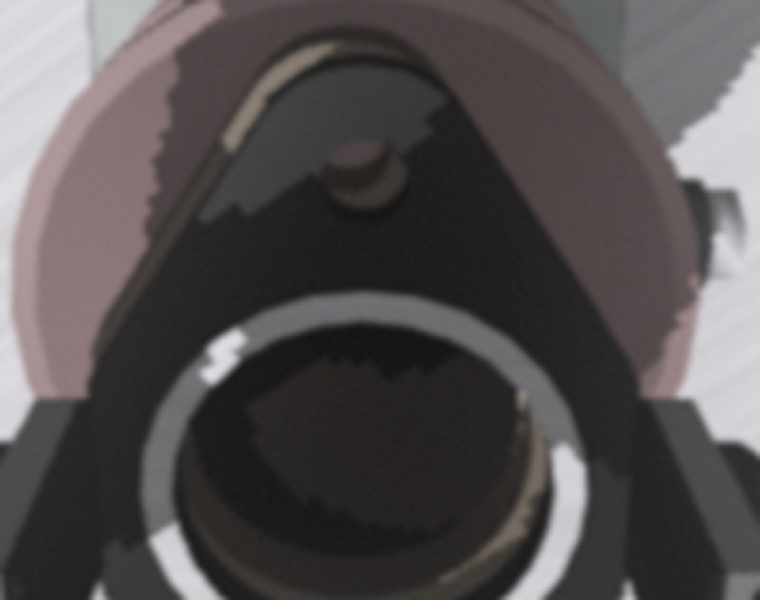

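Emit:
step_arm(delta_pos=[[-0.003, -0.005, 0], [0, 0, -0.01], [0, 0, 0], [0, 0, 0]], spin=[0, 0, 0, 0])

```text
time: 13.88
tool_pos: [544.3, 386.9, 120.7]
tcp_rot: [-180.0, -0.0, 144.6]
ft_force: [-0.4, -1.2, -0.2]
finger_gap: 60.9
grip_force: 27.5
```

```bash
python3 - <<'E'
from h import *
q=r.sense();t=q["tool_pos"];print(t,q["tcp_rot"],q["ft_force"],q["finger_gap"])
a=np.radians(-35.3);u=np.array([np.cos(a),np.sin(a)]);v=np.array([-u[1],u[0]])
def edges(w,name):
    # in the picture, profile across waist row: print gray along several rows left/right of gasket
    g=cv2.cvtColor(w["pixels"],6).astype(int)
    hsv=cv2.cvtColor(w["pixels"],cv2.COLOR_BGR2HSV)
    for row in(245,255,265,275): print(name,row,"L",g[row,236:286:2].tolist(),"R",g[row,346:396:2].tolist())
edges(np.load("w6.npz"),"w6"); w=r.snapshot("wrist"); edges(w,"w7"); np.savez("w7",**w)
F=np.array([546.1,386.6]); 
P=[[*(F-38*u),160],[*(F-51*u),160]]; print(proj(w,P))
E
```

```text
[544.28534256 386.9040837  120.74661165] [-1.79995859e+02 -3.12234523e-03  1.44618125e+02] [-0.42593063 -1.17539857 -0.18236685] 60.890073806763034
w6 245 L [125, 124, 124, 124, 123, 124, 124, 123, 123, 122, 122, 115, 78, 69, 65, 57, 62, 57, 49, 66, 69, 66, 50, 43, 63] R [31, 32, 33, 32, 32, 34, 37, 62, 72, 73, 73, 72, 73, 75, 74, 74, 75, 74, 75, 76, 75, 78, 77, 79, 86]
w6 255 L [126, 123, 125, 124, 125, 124, 123, 125, 124, 123, 124, 100, 58, 62, 59, 42, 39, 39, 39, 38, 38, 36, 36, 36, 35] R [30, 31, 31, 32, 32, 33, 33, 35, 35, 36, 56, 71, 73, 74, 73, 75, 75, 73, 76, 77, 77, 76, 79, 78, 79]
w6 265 L [125, 126, 125, 126, 125, 126, 125, 126, 106, 63, 63, 56, 43, 41, 39, 39, 39, 38, 37, 38, 37, 37, 34, 36, 36] R [30, 30, 33, 31, 32, 31, 33, 34, 34, 35, 36, 37, 37, 51, 69, 75, 75, 76, 75, 74, 76, 77, 77, 78, 79]
w6 275 L [127, 127, 127, 126, 127, 107, 65, 65, 53, 42, 43, 41, 41, 40, 41, 38, 35, 36, 35, 36, 35, 34, 32, 39, 59] R [63, 37, 32, 31, 32, 32, 34, 33, 35, 34, 34, 36, 36, 38, 37, 39, 49, 70, 75, 75, 75, 76, 77, 78, 77]
w7 245 L [129, 124, 123, 124, 124, 123, 123, 124, 123, 122, 1
[... 189 characters left out ...]
25, 126, 126, 125, 124, 125, 125, 118, 82, 69, 63, 50, 42, 42, 40, 39, 37, 39, 39, 37, 37, 35] R [30, 31, 31, 31, 33, 33, 34, 33, 33, 35, 45, 55, 70, 72, 74, 74, 75, 74, 76, 75, 76, 76, 76, 78, 77]
w7 265 L [125, 127, 127, 127, 127, 126, 126, 126, 126, 124, 100, 50, 43, 43, 41, 41, 40, 38, 39, 37, 37, 38, 37, 35, 34] R [31, 31, 31, 31, 31, 32, 34, 32, 34, 35, 35, 36, 37, 49, 52, 69, 74, 76, 75, 74, 76, 76, 77, 79, 77]
w7 275 L [127, 127, 127, 127, 127, 127, 125, 96, 49, 43, 42, 42, 42, 40, 41, 40, 40, 37, 38, 38, 37, 38, 48, 55, 61] R [65, 37, 29, 31, 32, 32, 35, 34, 33, 33, 36, 34, 34, 36, 36, 36, 43, 52, 64, 74, 76, 76, 77, 77, 78]
[[317.09993754 233.36565973]
 [317.06928139 203.12736231]]
```

```bash
python3 - <<'E'
from h import *
w=np.load("w7.npz");t=r.sense()["tool_pos"];a=np.radians(-35.3);u=np.array([np.cos(a),np.sin(a)])
F=np.array([546.1,386.6]); g=cv2.cvtColor(w["pixels"],6).astype(int)
for z in(160,167.6): print(z,proj(w,[[*(F-38*u),z],[*(F-51*u),z],[*(F+38*u),z]]).round(1).tolist())
for c in(308,316,324): print(c,"rows190-260",g[190:260,c].tolist())
E
```

```text
160 [[317.1, 233.4], [317.1, 203.1], [317.2, 381.3]]
167.6 [[317.2, 239.0], [317.2, 207.3], [317.3, 392.7]]
308 rows190-260 [81, 74, 71, 68, 70, 71, 69, 67, 58, 51, 43, 42, 46, 53, 53, 41, 35, 36, 51, 58, 62, 63, 62, 63, 62, 62, 63, 62, 61, 61, 61, 61, 62, 60, 60, 61, 62, 62, 60, 62, 67, 66, 65, 59, 50, 43, 40, 38, 39, 41, 42, 43, 42, 35, 28, 25, 26, 28, 29, 30, 31, 29, 30, 29, 31, 30, 32, 30, 30, 30]
316 rows190-260 [76, 71, 71, 69, 70, 69, 70, 63, 50, 43, 42, 44, 48, 52, 43, 35, 35, 46, 56, 60, 61, 62, 60, 61, 61, 60, 58, 59, 59, 59, 58, 59, 58, 58, 59, 57, 59, 64, 66, 69, 69, 69, 69, 70, 70, 64, 52, 41, 38, 35, 35, 37, 38, 46, 47, 39, 27, 23, 21, 27, 27, 29, 29, 29, 29, 28, 30, 27, 31, 28]
324 rows190-260 [81, 74, 70, 68, 68, 70, 68, 69, 67, 56, 44, 43, 42, 46, 50, 41, 33, 33, 41, 53, 58, 58, 58, 59, 57, 58, 58, 59, 59, 57, 57, 56, 58, 57, 57, 57, 56, 54, 47, 39, 41, 43, 40, 37, 35, 34, 34, 38, 41, 44, 44, 38, 29, 24, 23, 24, 25, 30, 29, 31, 31, 28, 29, 30, 28, 31, 28, 29, 30, 30]
```

Emit:
step_arm(delta_pos=[[-0.002, 0.003, 0], [0, 0, -0.005], [0, 0, 0], [0, 0, 0]], spin=[0, 0, 0, 0])

```text
time: 14.42
tool_pos: [543.9, 387.5, 119.7]
tcp_rot: [-180.0, -0.0, 144.6]
ft_force: [0.4, -0.0, -0.9]
finger_gap: 60.9
grip_force: 27.5
```

Emit:
step_arm(delta_pos=[[0, 0, -0.004], [0, 0, 0]], spin=[0, 0])

```text
time: 14.68
tool_pos: [544.0, 387.5, 119.4]
tcp_rot: [180.0, 0.0, 144.6]
ft_force: [-1.7, -0.7, 1.8]
finger_gap: 60.7
grip_force: 27.8
```

Emit:
step_arm(delta_pos=[[0, 0, -0.002], [0, 0, 0]], spin=[0, 0])

```text
time: 14.92
tool_pos: [544.1, 387.6, 119.4]
tcp_rot: [180.0, 0.0, 144.6]
ft_force: [-3.5, -1.8, 5.5]
finger_gap: 61.0
grip_force: 28.1
```

Emit:
step_arm(delta_pos=[[0, 0, 0], [0, 0, 0], [0, 0, 0], [0, 0, 0]], spin=[0, 0, 0, 0], gripper=1)

```text
time: 15.42
tool_pos: [543.9, 387.4, 118.4]
tcp_rot: [-180.0, -0.0, 144.6]
ft_force: [-0.2, 0.2, 0.7]
finger_gap: 85.3
grip_force: 0.0
```

Emit:
step_arm(delta_pos=[[0, 0, 0.05], [0, 0, 0.1], [0, 0, 0.1], [0, 0, 0.1], [0, 0, 0], [0, 0, 0]], spin=[0, 0, 0, 0, 0, 0])

```text
time: 16.18
tool_pos: [543.8, 387.4, 188.2]
tcp_rot: [-180.0, -0.0, 144.6]
ft_force: [-0.3, 0.4, -0.0]
finger_gap: 85.3
grip_force: 0.0
```

```bash
python3 - <<'E'
from h import *
q=r.sense();t=q["tool_pos"];print(t,q["tcp_rot"],q["ft_force"],q["finger_gap"])
w=r.snapshot("wrist");np.savez("w8",**w)
a=np.radians(-35.3);u=np.array([np.cos(a),np.sin(a)]);F=np.array([546.1,386.6])
print(proj(w,[[*(F-38*u),166],[*F,166],[*(F+38*u),166]]).round(1).tolist())
s=np.r_[0]; p=w["pixels"][150:340,215:415]
cv2.imwrite("pics/w8.png",cv2.resize(p,None,fx=3.15,fy=3.15,interpolation=2))
E
```

```text
[543.77867396 387.35941673 188.23725399] [-1.79976638e+02 -9.25653793e-03  1.44617203e+02] [-0.31149014  0.40518806 -0.02602814] 85.3302336836166
[[316.3, 203.8], [316.4, 263.5], [316.5, 317.0]]
```

View pics/w8.png

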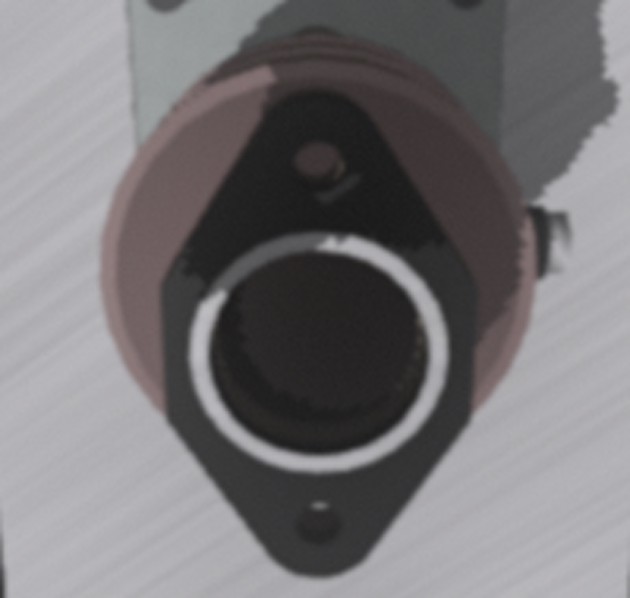

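Emit:
step_arm(delta_pos=[[-0.045, -0.22, 0], [-0.045, -0.22, 0], [-0.045, -0.22, 0], [-0.045, -0.22, 0], [-0.045, -0.22, 0], [-0.045, -0.22, 0], [-0.045, -0.22, 0], [-0.045, -0.22, 0]], spin=[-0.0415, -0.0415, -0.0415, -0.0415, -0.0415, -0.0415, -0.0415, -0.0415])

```text
time: 17.23
tool_pos: [470.8, 34.2, 187.4]
tcp_rot: [-179.9, 0.0, 84.6]
ft_force: [0.4, 1.1, 0.5]
finger_gap: 85.3
grip_force: 0.0
```

Emit:
step_arm(delta_pos=[[-0.046, -0.22, -0.1], [-0.046, -0.22, -0.1], [-0.046, -0.22, -0.1], [-0.046, -0.22, -0.1], [0, 0, -0.19], [0, 0, -0.19], [0, 0, 0], [0, 0, 0]], spin=[-0.0415, -0.0415, -0.0415, -0.0415, 0, 0, 0, 0])

```text
time: 18.23
tool_pos: [435.4, -140.5, 33.4]
tcp_rot: [180.0, -0.0, 55.0]
ft_force: [0.9, -0.5, 0.7]
finger_gap: 85.7
grip_force: 0.0
```

```bash
cat > v.py <<'E'
from h import *
import sys
name=sys.argv[1]; w=r.snapshot("wrist"); q=r.sense(); t=q["tool_pos"]; print(t.round(1),q["tcp_rot"].round(2),q["ft_force"].round(1),q["finger_gap"])
np.savez(name,t=t,yaw=q["tcp_rot"][2],**w); cv2.imwrite(f"pics/{name}.png",w["pixels"])
E
python3 v.py w9; python3 - <<'E'
from h import *
w=np.load("w9.npz");c=np.array([434.9,-141]);a=np.radians(55);u=np.array([np.cos(a),np.sin(a)])
print("pred",proj(w,[[*(c-38*u),10],[*(c+38*u),10],[*c,50],[*(c-51*u),10]]).round(1).tolist())
g=cv2.cvtColor(w["pixels"],6)
x,y=proj(w,[[*(c-38*u),10]])[0].astype(int)
print(x,y);print(cv2.resize(g[y-30:y+24,x-24:x+24],(24,27),interpolation=3))
E
```

```text
[ 436.2 -140.8   34.2] [ 1.7989e+02 -2.0000e-02  5.5000e+01] [-0.3 -0.4  0.8] 85.45292367056754
pred [[314.6, 314.5], [314.4, 201.4], [314.4, 289.6], [314.7, 331.6]]
314 314
[[ 59  58  48  44  46  55  71  85  90  93  91  90  90  91  91  91  91  92
   91  92  91  83  65  51]
 [ 60  67  61  50  45  45  48  54  65  76  84  86  86  88  88  88  88  86
   79  72  62  51  45  43]
 [ 61  65  68  61  54  49  45  45  45  48  53  57  59  64  63  61  61  56
   50  47  44  43  45  50]
 [ 61  61  66  65  61  60  53  48  45  44  45  44  44  45  44  45  44  44
   44  44  44  44  54  62]
 [ 61  61  63  62  63  63  61  58  55  52  49  47  46  45  45  45  46  47
   46  49  53  57  62  66]
 [ 61  62  63  62  63  63  63  63  64  62  62  60  57  55  54  55  58  62
   60  61  61  62  62  62]
 [ 61  62  63  63  63  63  64  63  64  63  63  64  63  64  63  63  63  64
   62  62  62  62  62  61]
 [ 63  63  63  63  63  63  63  64  64  64  63  63  64  66  65  63  63  63
   63  63  62  62  62  61]
 [ 63  64  63  63  64  63  64  64  65  64  64  64  65  64  64  63  63  63
   63  63  63  63  63  62]
 [ 63  64  64  63
[... 1101 characters left out ...]
75 166 162 157 136 103  79  71  69  68  68  68  68  68  67  67  67
   66  67  67  69  83 112]
 [176 181 179 169 162 162 157 139 124 110  94  84  77  73  70  72  75  80
   86  96 107 120 141 156]
 [173 178 182 180 173 167 164 161 158 156 153 147 138 127 115 119 133 140
  148 153 156 160 161 166]
 [173 174 178 182 179 176 174 168 152 139 136 144 151 151 149 151 152 146
  150 162 169 171 174 176]
 [175 173 175 179 182 179 176 177 173 161 140 127 124 123 128 131 133 143
  164 176 178 177 177 177]
 [175 174 173 176 180 181 178 176 177 177 174 169 165 160 162 166 169 173
  176 178 179 179 178 177]
 [176 175 174 173 176 181 181 177 176 178 177 177 176 175 176 177 176 176
  176 176 179 180 178 178]]
```

```bash
python3 - <<'E'
from h import *
for n,(x,y) in dict(w8=(316,201),w9=(314,201)).items():
    g=cv2.cvtColor(np.load(n+".npz")["pixels"],6)
    print(n,"col",x,"rows 170-226",g[170:226,x].tolist()); 
    for yy in(y-2,y,y+2):print("row",yy,"cols",x-24,g[yy,x-24:x+24].tolist())
E
```

```text
w8 col 316 rows 170-226 [68, 70, 69, 68, 64, 59, 56, 50, 41, 36, 30, 32, 33, 34, 34, 32, 34, 32, 32, 31, 32, 33, 31, 31, 35, 45, 53, 55, 56, 56, 55, 56, 57, 56, 52, 46, 38, 32, 29, 27, 30, 41, 43, 39, 32, 31, 28, 30, 28, 30, 29, 29, 32, 51, 77, 90]
row 199 cols 292 [38, 33, 34, 34, 34, 33, 33, 33, 32, 33, 33, 31, 33, 33, 33, 32, 40, 49, 53, 54, 55, 57, 57, 56, 56, 56, 55, 56, 57, 52, 46, 37, 32, 28, 28, 30, 29, 28, 31, 29, 29, 30, 30, 29, 30, 30, 30, 33]
row 201 cols 292 [35, 36, 35, 33, 33, 34, 33, 34, 33, 32, 34, 32, 32, 34, 31, 35, 42, 50, 54, 55, 56, 57, 54, 54, 56, 55, 56, 55, 53, 49, 53, 51, 40, 32, 30, 29, 29, 29, 30, 28, 29, 29, 30, 30, 31, 29, 29, 30]
row 203 cols 292 [34, 35, 34, 33, 34, 34, 33, 32, 31, 33, 32, 33, 31, 31, 31, 30, 35, 43, 49, 52, 55, 55, 55, 55, 56, 56, 54, 49, 44, 44, 52, 57, 44, 30, 29, 29, 28, 29, 27, 29, 30, 29, 30, 31, 30, 30, 31, 29]
w9 col 314 rows 170-226 [96, 95, 93, 94, 93, 91, 91, 89, 90, 88, 82, 63, 47, 45, 49, 52, 51, 50, 51, 50, 51, 51, 51, 51, 51, 51, 50, 56, 72, 83, 86, 87, 88, 88, 86, 80, 71, 55, 44, 41, 44, 47, 49, 50, 49, 50, 48, 49, 49, 50, 49, 50, 50, 50, 48, 47]
row 199 cols 290 [93, 91, 91, 90, 87, 78, 65, 52, 49, 51, 51, 51, 50, 50, 51, 50, 49, 51, 51, 51, 51, 50, 55, 69, 83, 93, 105, 129, 147, 151, 136, 106, 92, 89, 86, 78, 66, 55, 51, 51, 52, 51, 52, 52, 53, 53, 52, 53]
row 201 cols 290 [93, 92, 92, 87, 75, 61, 49, 50, 52, 51, 51, 51, 49, 50, 50, 50, 49, 50, 50, 51, 52, 51, 63, 77, 87, 90, 90, 93, 94, 95, 93, 90, 88, 90, 91, 88, 80, 66, 55, 51, 50, 52, 50, 52, 53, 51, 53, 51]
row 203 cols 290 [90, 92, 85, 72, 54, 49, 50, 52, 50, 51, 51, 51, 51, 50, 51, 50, 49, 50, 51, 49, 51, 52, 67, 81, 88, 90, 88, 88, 91, 89, 90, 90, 89, 90, 91, 91, 82, 63, 54, 51, 51, 50, 52, 52, 52, 52, 51, 53]
```

```bash
python3 - <<'E'
from h import *
g=cv2.cvtColor(np.load("w9.npz")["pixels"],6);print(g[170:226,319].tolist(),g[170:226,322].tolist())
g=cv2.cvtColor(np.load("w8.npz")["pixels"],6);print(g[170:226,313].tolist())
for row in(225,235): print(row,g[row,250:280].tolist(),g[row,350:385].tolist()); 
g=cv2.cvtColor(np.load("w9.npz")["pixels"],6)
for row in(225,235): print(row,g[row,250:280].tolist(),g[row,350:385].tolist()); 
w8=np.load("w8.npz");print(w8["camera_from_world"]@[543.8,387.4,188.2,1]); w9=np.load("w9.npz");print(w9["camera_from_world"]@[*w9["t"],1])
for n,z,px in(("w8",166,[(316.2,201.4),(316.2,177.5)]),("w9",10,[(319.5,203.5),(319.5,181.5)])):
    w=np.load(n+".npz"); print(n,[ray(w,*p,z)[:2].round(2).tolist() for p in px])
E
```

```text
[168, 170, 168, 157, 137, 114, 102, 95, 93, 89, 70, 51, 45, 49, 50, 52, 51, 52, 51, 51, 52, 50, 50, 51, 50, 54, 91, 140, 161, 151, 119, 95, 89, 89, 91, 90, 90, 87, 74, 54, 40, 41, 45, 47, 49, 50, 50, 50, 49, 49, 49, 50, 50, 49, 48, 48] [97, 109, 120, 142, 159, 160, 144, 113, 96, 89, 77, 55, 46, 55, 71, 80, 74, 62, 54, 52, 51, 51, 50, 48, 50, 51, 58, 76, 89, 92, 92, 88, 89, 89, 89, 90, 89, 83, 65, 47, 40, 41, 45, 47, 49, 47, 51, 50, 50, 48, 50, 49, 49, 49, 48, 51]
[70, 68, 70, 69, 64, 59, 55, 50, 43, 36, 31, 31, 32, 35, 35, 32, 32, 32, 33, 32, 32, 33, 32, 31, 33, 41, 50, 55, 57, 57, 55, 57, 55, 55, 54, 44, 35, 33, 29, 28, 27, 31, 29, 30, 29, 29, 31, 28, 30, 28, 28, 28, 31, 49, 75, 88]
225 [130, 126, 118, 106, 100, 101, 100, 101, 100, 100, 99, 99, 100, 100, 99, 99, 99, 99, 98, 100, 99, 99, 97, 87, 70, 49, 39, 38, 37, 37] [31, 31, 33, 32, 33, 32, 38, 47, 55, 58, 60, 60, 60, 60, 60, 61, 61, 60, 63, 61, 61, 62, 61, 62, 63, 62, 63, 64, 64, 73, 90, 106, 116, 113, 99]
235 [129, 120, 108, 103, 99, 102, 101, 101, 100, 101, 101, 101, 102, 101, 101, 101, 99, 92, 77, 62, 57, 58, 55, 48, 41, 37, 3
[... 281 characters left out ...]
93, 89, 77, 62] [54, 54, 54, 55, 55, 56, 53, 63, 93, 136, 165, 173, 175, 173, 173, 175, 175, 175, 176, 174, 174, 172, 171, 171, 170, 170, 170, 173, 172, 173, 176, 176, 176, 176, 176]
235 [175, 174, 177, 176, 174, 174, 174, 175, 174, 171, 159, 132, 106, 92, 94, 93, 94, 95, 95, 96, 93, 83, 69, 55, 53, 54, 56, 53, 53, 53] [98, 106, 108, 109, 108, 109, 109, 109, 111, 109, 111, 114, 109, 106, 113, 136, 161, 171, 174, 176, 175, 175, 174, 175, 176, 175, 174, 174, 172, 171, 170, 170, 171, 172, 174]
[ 5.45783939e-02 -1.96255348e+01 -1.95648205e+02  1.00000000e+00]
[   0.51707491  -20.09609319 -194.88700907    1.        ]
w8 [[513.87, 409.32], [502.44, 417.44]]
w9 [[458.45, -112.67], [465.9, -101.97]]
```

```bash
python3 - <<'E'
from h import *
for n,z,p in(("w8",166,(316.2,202)),("w9",10,(319.5,203.5))):
    w=np.load(n+".npz"); M=w["camera_from_world"]; c=np.linalg.inv(M)[:3,3]; right=M[0,:2]/np.hypot(*M[0,:2]); up=np.array([-right[1],right[0]])
    h=ray(w,*p,z)[:2]-c[:2]; print(n,"up",h@up,"right",h@right,"upvec",up,"right",right,"camz-z",c[2]-z)
E
```

```text
w8 up -43.02211755150238 right 0.48858821944693265 upvec [-0.81461466  0.58000255] right [0.58000255 0.81461466] camz-z 201.92768331002077
w9 up -43.9953222959417 right 2.7657448778460028 upvec [0.57465621 0.81839492] right [ 0.81839492 -0.57465621] camz-z 203.09873359233285
```

Emit:
step_arm(delta_pos=[[0.0065, -0.0105, -0.1], [0, 0, -0.12], [0, 0, -0.04], [0, 0, 0]], spin=[0, 0, 0, 0])

```text
time: 18.77
tool_pos: [436.9, -142.7, -18.7]
tcp_rot: [180.0, -0.0, 55.0]
ft_force: [0.3, 0.5, 0.6]
finger_gap: 85.4
grip_force: 0.0
```

Emit:
step_arm(delta_pos=[[0, 0, -0.015], [0, 0, -0.01], [0, 0, -0.01], [0, 0, 0]], spin=[0, 0, 0, 0])

```text
time: 19.27
tool_pos: [436.3, -142.5, -26.5]
tcp_rot: [-180.0, 0.0, 55.0]
ft_force: [0.0, 0.4, 0.5]
finger_gap: 85.5
grip_force: 0.0
```

Emit:
step_arm(delta_pos=[[0, 0, -0.01], [0, 0, -0.01], [0, 0, -0.01], [0, 0, 0]], spin=[0, 0, 0, 0])

```text
time: 19.77
tool_pos: [436.2, -142.5, -32.7]
tcp_rot: [-180.0, 0.0, 55.0]
ft_force: [1.2, 0.4, 0.3]
finger_gap: 85.3
grip_force: 0.0
```

Emit:
step_arm(delta_pos=[[0, 0, -0.01], [0, 0, -0.01], [0, 0, -0.01], [0, 0, 0]], spin=[0, 0, 0, 0])

```text
time: 20.27
tool_pos: [436.2, -142.5, -38.7]
tcp_rot: [-180.0, 0.0, 55.0]
ft_force: [0.8, 0.3, 1.0]
finger_gap: 85.6
grip_force: 0.0
```

Emit:
step_arm(delta_pos=[[0, 0, 0], [0, 0, 0], [0, 0, 0], [0, 0, 0], [0, 0, 0], [0, 0, 0]], spin=[0, 0, 0, 0, 0, 0], gripper=-1, squeeze=40)

```text
time: 21.02
tool_pos: [436.6, -142.7, -38.1]
tcp_rot: [180.0, -0.0, 55.0]
ft_force: [-1.8, 1.4, 6.3]
finger_gap: 60.2
grip_force: 43.4
```

Emit:
step_arm(delta_pos=[[0, 0, 0.03], [0, 0, 0.125], [0, 0, 0.2], [0, 0, 0.2], [0, 0, 0.2], [0, 0, 0.2], [0, 0, 0.1]], spin=[0, 0, 0, 0, 0, 0, 0])

```text
time: 21.9
tool_pos: [437.1, -142.9, 175.0]
tcp_rot: [179.8, -0.0, 55.0]
ft_force: [0.3, -0.2, -4.2]
finger_gap: 59.7
grip_force: 45.2
```

Emit:
step_arm(delta_pos=[[0.02, 0.1, 0], [0.04, 0.2, 0], [0.04, 0.2, 0], [0.04, 0.2, 0], [0.04, 0.2, 0], [0.04, 0.2, 0], [0.04, 0.2, 0], [0.04, 0.2, 0]], spin=[0.02, 0.036, 0.036, 0.036, 0.036, 0.036, 0.036, 0.036])

```text
time: 22.9
tool_pos: [496.0, 158.7, 172.0]
tcp_rot: [-179.9, 0.0, 104.2]
ft_force: [1.2, -0.1, -3.8]
finger_gap: 60.6
grip_force: 45.2
```

Emit:
step_arm(delta_pos=[[0.04, 0.2, 0], [0.04, 0.2, 0], [0.04, 0.2, 0], [0.04, 0.2, 0], [0.04, 0.2, 0], [0.036, 0.15, 0], [0, 0, 0], [0, 0, 0]], spin=[0.036, 0.036, 0.036, 0.036, 0.036, 0.046, 0, 0])

```text
time: 23.9
tool_pos: [543.1, 386.8, 171.6]
tcp_rot: [-179.9, -0.0, 144.5]
ft_force: [-0.3, -0.6, -3.8]
finger_gap: 60.1
grip_force: 45.3
```

```bash
python3 v.py w10
```

```text
[543.3 386.5 172. ] [-1.7991e+02 -2.0000e-02  1.4452e+02] [ 0.8 -0.1 -4.5] 60.54434366022173
```

Emit:
step_arm(delta_pos=[[0, 0, -0.08], [0, 0, -0.08], [0, 0, -0.03], [0, 0, -0.015], [0, 0, 0], [0, 0, 0], [0, 0, 0]], spin=[0, 0, 0, 0, 0, 0, 0])

```text
time: 24.82
tool_pos: [543.9, 387.6, 132.2]
tcp_rot: [179.9, 0.0, 144.6]
ft_force: [0.8, -0.8, -4.1]
finger_gap: 60.5
grip_force: 45.3
```

```bash
python3 v.py w11; python3 - <<'E'
from h import *
w=np.load("w11.npz");g=cv2.cvtColor(w["pixels"],6)
for c in(308,316,324): print(c,"rows185-250",g[185:250,c].tolist())
for row in(245,255,265,275,285): print(row,"L",g[row,230:290].tolist(),"R",g[row,345:400].tolist())
E
```

```text
[543.9 387.6 132.1] [1.7996e+02 2.0000e-02 1.4462e+02] [ 0.2  0.2 -3.6] 60.51837797043899
308 rows185-250 [85, 83, 82, 77, 73, 70, 69, 69, 69, 64, 56, 46, 43, 41, 39, 35, 36, 38, 38, 42, 40, 43, 42, 49, 74, 104, 117, 118, 119, 119, 118, 118, 118, 119, 120, 117, 118, 119, 119, 119, 118, 118, 118, 118, 117, 116, 105, 82, 56, 39, 30, 30, 31, 34, 34, 38, 37, 41, 43, 40, 40, 40, 42, 48, 53]
316 rows185-250 [84, 82, 80, 73, 70, 67, 69, 68, 68, 61, 49, 45, 39, 35, 35, 31, 35, 39, 41, 40, 42, 40, 47, 71, 103, 116, 118, 117, 118, 117, 118, 117, 117, 117, 116, 117, 116, 117, 116, 116, 115, 116, 115, 108, 86, 60, 45, 39, 36, 38, 35, 31, 27, 28, 27, 29, 31, 34, 34, 34, 36, 35, 36, 36, 36]
324 rows185-250 [84, 84, 83, 78, 70, 67, 68, 68, 68, 68, 65, 56, 47, 42, 35, 34, 34, 36, 37, 38, 41, 39, 41, 47, 74, 101, 114, 115, 115, 115, 115, 116, 117, 115, 115, 116, 115, 115, 114, 115, 114, 115, 114, 114, 112, 101, 76, 52, 35, 27, 26, 29, 29, 31, 32, 32, 33, 35, 36, 34, 36, 35, 37, 40, 48]
245 L [180, 164, 157, 156, 156, 156, 149, 136, 125, 123, 121, 121, 121, 122, 121, 122, 122, 122, 120, 120, 121, 120,
[... 1695 characters left out ...]
6, 55, 57, 56, 56, 57, 56, 55, 59, 57, 58, 58, 58, 58, 59, 57, 57, 59, 60, 59, 59, 61, 61, 61, 59, 58, 51, 46, 41, 48, 60, 70, 74, 74, 74, 73, 73, 75, 75, 75, 74, 80, 91, 110, 125, 135, 137, 136, 142]
285 L [214, 201, 176, 155, 148, 148, 149, 144, 135, 127, 125, 125, 124, 123, 120, 106, 79, 61, 59, 61, 63, 63, 63, 62, 65, 61, 63, 62, 60, 63, 62, 62, 61, 62, 61, 60, 60, 61, 60, 60, 58, 54, 52, 55, 72, 99, 121, 121, 101, 78, 68, 66, 61, 57, 53, 48, 43, 44, 42, 44] R [47, 51, 59, 67, 74, 76, 80, 80, 77, 70, 65, 57, 52, 52, 52, 55, 59, 57, 57, 57, 57, 58, 58, 60, 58, 58, 59, 60, 59, 59, 60, 59, 60, 61, 63, 62, 62, 57, 56, 56, 63, 75, 87, 98, 104, 107, 113, 119, 128, 133, 133, 135, 143, 167, 192]
```

```bash
python3 - <<'E'
from h import *
a=np.radians(-35.3);u=np.array([np.cos(a),np.sin(a)]);G=np.array([545.7,386.9])
w=np.load("w11.npz")
for z in(150,160,166,170.2,180.2): print(z,proj(w,[[*(G-51*u),z],[*(G-38*u),z]]).round(1).tolist())
w=np.load("w8.npz")
for z in(150,160,166): print(z,proj(w,[[*(G-51*u),z],[*(G-38*u),z]]).round(1).tolist())
E
```

```text
150 [[316.0, 193.9], [316.1, 220.6]]
160 [[316.1, 198.1], [316.1, 226.4]]
166 [[316.1, 200.9], [316.2, 230.2]]
170.2 [[316.2, 203.0], [316.2, 233.0]]
180.2 [[316.3, 208.5], [316.3, 240.4]]
150 [[316.3, 177.0], [316.3, 197.6]]
160 [[316.3, 179.4], [316.3, 200.9]]
166 [[316.3, 180.9], [316.4, 203.0]]
```

Emit:
step_arm(delta_pos=[[0, 0, -0.01], [0, 0, -0.005], [0, 0, 0], [0, 0, 0]], spin=[0, 0, 0, 0])

```text
time: 25.38
tool_pos: [543.6, 387.4, 128.6]
tcp_rot: [-180.0, -0.0, 144.6]
ft_force: [0.1, 0.3, -4.1]
finger_gap: 60.3
grip_force: 45.4
```

Emit:
step_arm(delta_pos=[[0, 0, -0.005], [0, 0, 0]], spin=[0, 0])

```text
time: 25.62
tool_pos: [543.8, 387.5, 128.1]
tcp_rot: [180.0, 0.0, 144.6]
ft_force: [-0.6, -0.6, -1.4]
finger_gap: 60.5
grip_force: 45.7
```

Emit:
step_arm(delta_pos=[[0, 0, -0.003], [0, 0, 0]], spin=[0, 0])

```text
time: 25.88
tool_pos: [543.8, 387.5, 128.1]
tcp_rot: [180.0, 0.0, 144.6]
ft_force: [-3.6, -1.7, 6.4]
finger_gap: 60.2
grip_force: 46.3
```

Emit:
step_arm(delta_pos=[[0, 0, 0], [0, 0, 0], [0, 0, 0], [0, 0, 0]], spin=[0, 0, 0, 0], gripper=1)

```text
time: 26.38
tool_pos: [543.7, 387.4, 126.9]
tcp_rot: [-180.0, -0.0, 144.6]
ft_force: [0.0, 0.7, -0.0]
finger_gap: 85.6
grip_force: 0.0
```

Emit:
step_arm(delta_pos=[[0, 0, 0.05], [0, 0, 0.1], [0, 0, 0.1], [0, 0, 0.2], [0, 0, 0], [0, 0, 0]], spin=[0, 0, 0, 0, 0, 0])

```text
time: 27.12
tool_pos: [544.0, 387.6, 218.3]
tcp_rot: [179.9, 0.0, 144.6]
ft_force: [-0.3, -0.8, -0.2]
finger_gap: 85.4
grip_force: 0.0
```

```bash
python3 v.py w12; python3 - <<'E'
from h import *
w=np.load("w12.npz");g=cv2.cvtColor(w["pixels"],6)
a=np.radians(-35.3);u=np.array([np.cos(a),np.sin(a)]);G=np.array([545.7,386.9])
for z in(150,160,166,176): print(z,proj(w,[[*(G-51*u),z],[*(G-38*u),z]]).round(1).tolist())
print(g[165:225,316].tolist())
for row in(215,225,235): print(row,"L",g[row,250:300].tolist(),"R",g[row,340:390].tolist())
E
```

```text
[543.5 387.3 217. ] [-1.7999e+02 -1.0000e-02  1.4462e+02] [ 0.2  0.3 -0.6] 85.49787648305642
150 [[315.5, 170.8], [315.6, 189.2]]
160 [[315.5, 172.7], [315.6, 191.7]]
166 [[315.6, 173.8], [315.6, 193.3]]
176 [[315.6, 175.9], [315.7, 196.2]]
[65, 68, 68, 67, 62, 56, 50, 42, 35, 33, 38, 44, 50, 52, 50, 51, 50, 50, 50, 50, 49, 49, 49, 51, 52, 55, 54, 54, 54, 55, 50, 43, 35, 30, 29, 29, 31, 34, 39, 45, 46, 46, 47, 48, 46, 46, 48, 47, 47, 44, 42, 48, 59, 59, 45, 37, 38, 42, 49, 48]
215 L [172, 171, 163, 147, 133, 127, 125, 120, 109, 99, 98, 96, 95, 97, 97, 97, 97, 96, 98, 96, 97, 96, 96, 97, 96, 94, 89, 74, 63, 75, 90, 98, 101, 99, 100, 101, 99, 98, 93, 76, 59, 51, 51, 49, 49, 49, 50, 48, 50, 48] R [48, 48, 47, 47, 48, 49, 49, 48, 49, 49, 46, 44, 42, 50, 55, 56, 57, 58, 57, 58, 59, 58, 57, 59, 59, 59, 60, 59, 59, 60, 60, 62, 66, 70, 72, 72, 67, 59, 50, 48, 51, 61, 83, 113, 132, 131, 121, 121, 139, 159]
225 L [174, 172, 160, 139, 129, 125, 122, 112, 101, 99, 98, 100, 99, 97, 99, 99, 98, 98, 99, 97, 95, 86, 80, 88, 97, 103, 102, 101, 103, 102, 100, 101, 100, 100, 98, 96, 90, 80, 67, 56, 53, 55, 54, 52, 49, 45, 40, 41, 41, 43] R [58, 51, 47, 47, 48, 47, 49, 49, 48, 47, 49, 51, 49, 50, 50, 51, 49, 47, 45, 49, 56, 58, 58, 59, 60, 59, 60, 60, 60, 62, 60, 61, 62, 64, 69, 72, 75, 73, 61, 52, 65, 91, 115, 129, 137, 143, 155, 165, 167, 169]
235 L [174, 175, 171, 160, 141, 130, 126, 121, 114, 103, 99, 99, 99, 99, 99, 99, 100, 99, 101, 103, 104, 103, 105, 103, 103, 102, 101, 102, 102, 100, 99, 101, 110, 107, 88, 63, 51, 50, 51, 49, 49, 49, 48, 49, 49, 48, 49, 47, 48, 48] R [51, 50, 50, 50, 47, 49, 59, 64, 61, 58, 51, 50, 50, 51, 50, 51, 50, 50, 51, 51, 52, 54, 57, 61, 60, 60, 60, 60, 64, 72, 80, 88, 100, 107, 112, 117, 137, 157, 166, 165, 164, 167, 167, 167, 168, 168, 171, 170, 168, 169]
```

Emit:
step_arm(delta_pos=[[0.048, -0.194, 0], [0.048, -0.194, 0], [0.048, -0.194, 0], [0.048, -0.194, 0], [0.048, -0.194, 0], [0.048, -0.194, -0.1], [0.048, -0.194, -0.15], [0.048, -0.194, -0.15]], spin=[-0.04, -0.04, -0.04, -0.04, -0.04, -0.04, -0.04, -0.04])

```text
time: 28.18
tool_pos: [619.8, 75.7, 135.1]
tcp_rot: [-179.9, 0.0, 86.8]
ft_force: [-0.3, -0.1, 0.3]
finger_gap: 85.6
grip_force: 0.0
```

Emit:
step_arm(delta_pos=[[0.048, -0.194, -0.15], [0.048, -0.194, -0.15], [0, 0, -0.2], [0, 0, -0.045], [0, 0, 0], [0, 0, 0]], spin=[-0.04, -0.043, 0, 0, 0, 0])

```text
time: 28.92
tool_pos: [641.0, -0.0, 30.1]
tcp_rot: [179.8, -0.0, 72.1]
ft_force: [0.6, 0.6, -0.1]
finger_gap: 85.5
grip_force: 0.0
```

```bash
python3 v.py w13; python3 - <<'E'
from h import *
w=np.load("w13.npz");c=np.array([639.7,-.3]);P=[[*(c+33.23*np.array([np.cos(b),np.sin(b)])),6] for b in np.radians(27.1+90*np.arange(4))]
print(proj(w,P).round(1).tolist(),proj(w,[[*c,6]]))
g=cv2.cvtColor(w["pixels"],6)
m=((g<50)*255).astype(np.uint8); m[330:]=0
n,l,st,ce=cv2.connectedComponentsWithStats(m)
for i in range(1,n):
    if st[i,4]>800: print(st[i])
i=max((k for k in range(1,n) if abs(ce[k][0]-315)<40 and 180<ce[k][1]<320),key=lambda k:st[k,4],default=0)
mm=(l==i).astype(np.uint8)
cs,h=cv2.findContours(mm,cv2.RETR_CCOMP,cv2.CHAIN_APPROX_NONE)
for k,cc in enumerate(cs):
    A=cv2.contourArea(cc)
    if A>20: M=cv2.moments(cc); print("contour",h[0][k][3],A,round(M["m10"]/A,1),round(M["m01"]/A,1))
print(cv2.minAreaRect(max(cs,key=cv2.contourArea)))
E
```

```text
[ 6.412e+02 -1.000e-01  3.030e+01] [ 1.7982e+02 -5.0000e-02  7.2130e+01] [ 0.6  0.  -0.1] 85.3246523225344
[[351.4, 224.3], [274.1, 224.4], [276.8, 294.1], [349.1, 293.9]] [[312.83012868 260.32927242]]
[ 150    0  166  116 6319]
[ 544   42   96  117 5924]
[520  53  19 116 884]
[ 612   65   28   89 1701]
[   0  294   84   36 1839]
contour -1 66.5 333.0 214.9
((320.43560791015625, 213.3616485595703), (96.41468811035156, 9.421630859375), 6.009006023406982)
```

```bash
cat > seg.py <<'E'
from h import *
def seg(n,th,z,box=(170,340,240,400)):
    w=np.load(n+".npz");g=cv2.cvtColor(w["pixels"],6); a,b,c,d=box
    m=np.zeros_like(g); m[a:b,c:d]=(g[a:b,c:d]<th)
    k,l,st,ce=cv2.connectedComponentsWithStats(m); i=1+st[1:,4].argmax(); mm=(l==i).astype(np.uint8); print(n,th,st[i])
    cs,h=cv2.findContours(mm,cv2.RETR_CCOMP,cv2.CHAIN_APPROX_NONE)
    for j,cc in enumerate(cs):
        A=cv2.contourArea(cc)
        if A>25:
            M=cv2.moments(cc); p=(M["m10"]/A,M["m01"]/A); print("outer" if h[0][j][3]<0 else "hole",A,np.round(p,1),ray(w,*p,z)[:2].round(1))
E
python3 - <<'E'
from seg import *
for th in(70,85): seg("w13",th,6)
E
```

```text
w13 70 [ 266  211  104   96 2714]
outer 2929.0 [303.7 244.4] [637.6  11.5]
hole 133.5 [280.8 292.8] [612.9 -15.4]
hole 188.0 [355.2 225.1] [671.3  13.6]
hole 187.0 [279.6 224.2] [627.8  28.4]
w13 85 [ 266  210  104   98 4081]
outer 9400.5 [316.8 257.8] [6.426e+02 5.000e-01]
hole 104.5 [351.6 293.7] [656.4 -30.3]
hole 110.5 [280.7 292.8] [612.8 -15.4]
hole 5162.5 [317.2 261.7] [642.   -2.1]
hole 153.5 [355.3 225. ] [671.4  13.7]
hole 156.5 [279.5 224.1] [627.7  28.4]
```

```bash
cat >> seg.py <<'E'
def rel(n,P):
    w=np.load(n+".npz"); M=w["camera_from_world"]; c=np.linalg.inv(M)[:3,3]; right=M[0,:2]/np.hypot(*M[0,:2]); up=np.array([-right[1],right[0]])
    d=np.array(P)-c[:2]; print(n,"up",(d@up).round(2),"right",(d@right).round(2),"up",up.round(3),"right",right.round(3))
E
python3 - <<'E'
from seg import *
rel("w13",[642.1,-.9]); rel("w8",[545.7,386.9])
E
```

```text
w13 up -80.28 right 1.7 up [0.308 0.951] right [ 0.951 -0.308]
w8 up -81.6 right 0.68 up [-0.815  0.58 ] right [0.58  0.815]
```

Emit:
step_arm(delta_pos=[[0.007, 0.003, -0.1], [0, 0, -0.15], [0, 0, -0.06], [0, 0, -0.03], [0, 0, 0], [0, 0, 0]], spin=[-0.0045, 0, 0, 0, 0, 0])

```text
time: 29.72
tool_pos: [642.0, -0.1, -38.8]
tcp_rot: [179.9, -0.0, 71.3]
ft_force: [0.1, -0.2, -0.4]
finger_gap: 85.7
grip_force: 0.0
```

Emit:
step_arm(delta_pos=[[0, 0, -0.01], [0, 0, 0]], spin=[0, 0])

```text
time: 29.98
tool_pos: [641.2, -0.0, -41.7]
tcp_rot: [180.0, -0.0, 71.3]
ft_force: [0.5, -0.1, -0.6]
finger_gap: 85.4
grip_force: 0.0
```

Emit:
step_arm(delta_pos=[[0, 0, 0], [0, 0, 0], [0, 0, 0], [0, 0, 0], [0, 0, 0], [0, 0, 0]], spin=[0, 0, 0, 0, 0, 0], gripper=-1, squeeze=25)

```text
time: 30.72
tool_pos: [641.3, -0.0, -41.7]
tcp_rot: [180.0, -0.0, 71.3]
ft_force: [-2.0, -0.1, 4.8]
finger_gap: 63.2
grip_force: 28.1
```

Emit:
step_arm(delta_pos=[[0, 0, 0.03], [0, 0, 0.1], [0, 0, 0.2], [0, 0, 0.2], [0, 0, 0.2], [0, 0, 0.2], [0, 0, 0.07]], spin=[0, 0, 0, 0, 0, 0, 0])

```text
time: 31.6
tool_pos: [643.0, -0.2, 162.8]
tcp_rot: [179.6, -0.1, 71.3]
ft_force: [0.1, -0.9, -0.9]
finger_gap: 63.1
grip_force: 27.8
```

Emit:
step_arm(delta_pos=[[-0.06, -0.12, 0], [-0.1, -0.2, 0], [-0.1, -0.2, 0], [-0.1, -0.2, 0], [-0.1, -0.2, 0], [-0.1, -0.2, 0], [-0.1, -0.2, 0], [-0.1, -0.2, 0]], spin=[0.0141, 0.0141, 0.0141, 0.0141, 0.0141, 0.0141, 0.0141, 0.0141])

```text
time: 32.6
tool_pos: [487.7, -304.8, 157.0]
tcp_rot: [-179.9, -0.1, 91.7]
ft_force: [0.9, 0.3, -0.3]
finger_gap: 62.7
grip_force: 27.8
```

Emit:
step_arm(delta_pos=[[-0.1, -0.2, 0], [-0.1, -0.24, 0], [0, 0, 0], [0, 0, 0], [0, 0, 0]], spin=[0.0141, 0.0141, 0, 0, 0])

```text
time: 33.22
tool_pos: [449.4, -390.8, 157.6]
tcp_rot: [-180.0, -0.0, 96.7]
ft_force: [-0.0, 1.1, -0.4]
finger_gap: 62.9
grip_force: 27.8
```

```bash
python3 v.py w14; python3 - <<'E'
from seg import *
w=np.load("w14.npz");t=w["t"];c=np.array([448.9,-391.8]);b=np.radians(51.7+90*np.arange(4))
o=33.23*np.c_[np.cos(b),np.sin(b)]
print("flange pred",proj(w,np.c_[c+o,[160]*4]).round(1).tolist())
print("gasket pred",proj(w,np.c_[t[:2]+o,[t[2]+47.7]*4]).round(1).tolist())
for th in(45,60,80): seg("w14",th,t[2]+47.7,(190,340,230,400))
E
```

```text
[ 449.5 -390.8  157.8] [-1.7999e+02 -3.0000e-02  9.6730e+01] [-0.6 -0.  -0.2] 63.07387204970405
flange pred [[357.5, 237.9], [269.8, 238.0], [273.2, 315.4], [354.5, 315.3]]
gasket pred [[372.2, 269.7], [257.8, 269.9], [263.3, 365.7], [367.0, 365.6]]
w14 45 [ 230  251  170   89 5030]
outer 5300.5 [311.1 277.7] [ 445.6 -371.2]
hole 306.0 [258.6 271.8] [ 423.8 -371.1]
hole 304.5 [371.6 271.7] [ 470.  -365.6]
w14 60 [ 230  220  170  120 7163]
outer 9179.0 [313.  262.9] [ 445.6 -364.5]
hole 154.5 [375.2 271.3] [ 471.5 -365.3]
hole 193.5 [256.4 271.3] [ 422.9 -370.9]
hole 2142.5 [316.4 237.2] [ 445.7 -353.4]
w14 80 [  230   190   170   150 12102]
outer 13591.5 [314.  254.2] [ 445.6 -360.7]
hole 115.5 [375.5 271.3] [ 471.6 -365.3]
hole 150.5 [256.3 271.3] [ 422.9 -370.9]
hole 1710.5 [316.4 237.1] [ 445.7 -353.4]
```

```bash
python3 - <<'E'
from seg import *
w=np.load("w14.npz");g=cv2.cvtColor(w["pixels"],6)
print("cols 256:376:2")
for r_ in range(216,256,2): print(r_,*g[r_,256:376:2])
E
```

```text
cols 256:376:2
216 96 95 95 96 85 64 64 65 64 63 63 63 62 63 63 62 62 64 64 64 63 63 64 65 64 66 65 63 66 66 66 64 68 65 66 69 68 68 69 69 69 70 69 69 69 69 68 69 70 68 69 69 69 68 72 70 72 96 102 102
218 95 96 96 95 86 65 63 64 63 63 62 64 64 64 62 64 63 63 62 62 64 65 64 64 64 65 65 65 67 66 64 66 66 69 68 69 69 69 69 70 70 69 69 70 70 68 68 70 69 70 70 70 69 71 70 70 73 96 101 101
220 96 95 97 96 82 61 60 61 59 60 58 60 59 58 59 56 59 58 59 59 57 58 60 59 60 59 59 61 60 61 62 61 61 61 63 62 62 61 64 63 64 65 64 63 64 64 65 64 65 65 67 65 66 66 68 69 73 96 102 102
222 95 96 92 76 57 47 46 45 45 42 44 42 45 43 42 43 39 42 41 40 40 40 41 39 40 39 40 38 38 39 39 40 39 40 38 40 39 40 40 41 40 41 39 42 43 42 43 44 44 45 46 47 46 49 51 59 72 98 102 103
224 95 94 72 48 46 46 46 44 43 45 44 43 42 41 42 43 47 45 41 43 40 41 40 41 40 40 41 40 40 41 39 41 41 41 40 41 42 40 41 40 41 42 42 43 43 44 43 43 43 41 44 43 43 45 45 47 62 93 101 103
226 97 82 51 51 54 53 54 53 53 53 53 52 51 53 51 73 102 103 102 100 100 100 100 100 100 100 100 100 99 99 101 99 99 98 99 99 99 99 100 98 98 99 99 98 98 98
[... 2279 characters left out ...]
 107 80 62 55 51 51 51 51 52 49 52 52 51 51 52 52 49 51 57 74 97 116 120 119 120 119 120 120 117 104 72 59 53 49 48 53 57 59 58 61 94
250 65 54 55 52 53 53 52 51 49 50 76 108 109 108 109 110 110 109 88 62 48 48 48 48 48 48 48 46 48 48 48 46 46 48 48 48 48 46 47 52 74 99 106 107 107 106 107 107 106 103 96 92 79 52 53 54 54 53 59 88
252 43 37 37 37 36 35 36 34 35 36 37 41 42 43 43 42 40 41 33 32 31 28 30 29 29 28 27 29 30 28 28 27 29 28 29 28 30 30 30 28 30 35 41 40 40 40 41 41 44 41 45 45 40 36 35 36 39 38 40 44
254 36 37 36 34 34 33 33 33 31 31 31 30 28 29 29 28 28 27 28 26 29 25 28 26 27 27 27 26 27 27 26 27 25 25 26 26 25 28 27 26 26 28 28 28 26 28 28 29 31 31 31 31 34 33 32 34 34 35 36 39
```

```bash
python3 - <<'E'
from seg import *
w=np.load("w14.npz");t=w["t"];g=cv2.cvtColor(w["pixels"],6)
for c in(258,372): print(c,g[255:290,c].tolist())
for r_ in(270,273): print(r_,g[r_,240:280].tolist(),g[r_,352:392].tolist())
F=(ray(w,270.5,241,160)+ray(w,358.7,241,160))[:2]/2
up=np.array([np.cos(np.radians(96.7)),np.sin(np.radians(96.7))])
print("F centre",F-23.5*up)
for z in(205,206.2):
  L,R=ray(w,258.6,272.4,z)[:2],ray(w,371.6,272.4,z)[:2]; G=(L+R)/2; print(z,"sep",np.hypot(*(L-R)),"G",G-23.5*up,"F-G",F-G)
L,R=ray(w,270.5,241,160)[:2],ray(w,358.7,241,160)[:2]; print("flange sep",np.hypot(*(L-R)),"ang",np.degrees(np.arctan2(*(R-L)[::-1])))
E
```

```text
258 [36, 37, 41, 41, 40, 38, 38, 39, 41, 68, 104, 121, 123, 122, 122, 120, 121, 122, 121, 121, 121, 121, 120, 114, 92, 62, 38, 34, 35, 35, 36, 37, 37, 38, 40]
372 [39, 37, 37, 40, 38, 40, 38, 38, 40, 53, 66, 74, 78, 79, 80, 82, 81, 83, 84, 84, 85, 86, 88, 82, 64, 45, 37, 35, 37, 37, 36, 37, 37, 39, 39]
270 [42, 42, 42, 43, 44, 43, 42, 41, 43, 56, 79, 97, 102, 103, 103, 104, 110, 118, 120, 121, 115, 97, 70, 57, 56, 56, 56, 54, 49, 40, 36, 35, 35, 35, 35, 34, 33, 34, 33, 32] [33, 34, 35, 35, 34, 36, 36, 35, 36, 38, 45, 52, 55, 57, 56, 57, 57, 57, 57, 63, 82, 101, 109, 108, 108, 110, 109, 106, 94, 68, 47, 43, 42, 42, 44, 43, 44, 44, 44, 54]
273 [44, 41, 42, 44, 44, 41, 41, 41, 39, 45, 66, 91, 100, 102, 103, 103, 109, 116, 121, 118, 103, 75, 58, 55, 58, 57, 55, 56, 56, 51, 43, 38, 34, 35, 36, 36, 36, 35, 33, 32] [36, 34, 35, 35, 35, 35, 36, 37, 42, 48, 53, 56, 55, 56, 57, 56, 57, 56, 58, 66, 84, 103, 109, 110, 109, 109, 106, 97, 73, 49, 40, 39, 41, 43, 45, 43, 43, 44, 43, 62]
F centre [ 449.61989341 -393.45636019]
205 sep 46.68901477501291 G [ 449.73761095 -392.15952548] F-G [-0.11771754 -1.29683472]
206.2 sep 46.26558937340956 G [ 449.67719333 -391.64051883] F-G [-0.05729992 -1.81584137]
flange sep 47.38877951225128 ang 6.629918351869268
```

Emit:
step_arm(delta_pos=[[0, -0.0065, -0.06], [0, 0, -0.08], [0, 0, -0.03], [0, 0, -0.01], [0, 0, 0], [0, 0, 0]], spin=[0, 0, 0, 0, 0, 0])

```text
time: 34.02
tool_pos: [449.3, -393.6, 122.6]
tcp_rot: [180.0, 0.0, 96.6]
ft_force: [-0.1, -1.0, -0.9]
finger_gap: 62.6
grip_force: 27.8
```

```bash
python3 v.py w15; python3 - <<'E'
from seg import *
w=np.load("w15.npz");t=w["t"];g=cv2.cvtColor(w["pixels"],6)
for c in(290,316,340): print(c,"rows 230-262",g[230:262,c].tolist())
for r_ in(256,266,276,286): print(r_,"L230-255",g[r_,226:256].tolist(),"R",g[r_,372:410].tolist())
up=np.array([np.cos(np.radians(96.7)),np.sin(np.radians(96.7))]);F=np.array([449.6,-393.4])
for z in(150,160,t[2]+41.7,t[2]+47.7): print(round(z,1),proj(w,[[*(F+32*up),z],[*(F+32*up+32*np.array([up[1],-up[0]])),z],[*(F+32*up-32*np.array([up[1],-up[0]])),z],[*(F+23.5*up+23.5*np.array([up[1],-up[0]])),z]]).round(1).tolist())
E
```

```text
[ 449.3 -393.7  122.6] [1.7997e+02 5.0000e-02 9.6640e+01] [ 0.   0.5 -0.7] 63.059005478402
290 rows 230-262 [68, 65, 67, 66, 61, 50, 41, 40, 39, 39, 41, 45, 50, 54, 53, 53, 54, 55, 55, 54, 50, 39, 29, 27, 25, 28, 30, 31, 29, 30, 32, 32]
316 rows 230-262 [70, 72, 70, 72, 65, 50, 40, 39, 37, 37, 40, 44, 48, 52, 53, 53, 54, 54, 53, 53, 48, 37, 29, 25, 25, 24, 27, 29, 30, 29, 30, 30]
340 rows 230-262 [75, 75, 76, 74, 68, 52, 42, 40, 40, 39, 39, 43, 49, 54, 54, 55, 54, 54, 55, 54, 50, 40, 30, 26, 25, 27, 28, 30, 31, 32, 30, 33]
256 L230-255 [133, 131, 132, 132, 129, 121, 113, 108, 107, 107, 107, 107, 107, 107, 105, 103, 86, 61, 44, 39, 40, 40, 40, 39, 39, 39, 39, 37, 40, 39] R [36, 38, 38, 37, 38, 40, 39, 39, 40, 42, 40, 41, 41, 43, 44, 56, 79, 103, 113, 114, 115, 113, 115, 114, 115, 114, 116, 122, 130, 133, 135, 134, 135, 147, 172, 194, 198, 198]
266 L230-255 [133, 132, 132, 130, 126, 116, 109, 108, 108, 107, 105, 97, 75, 53, 45, 44, 44, 43, 43, 44, 43, 41, 43, 42, 44, 48, 52, 54, 52, 49] R [43, 42, 42, 44, 48, 49, 51, 49, 42, 42, 43, 41, 43, 43, 44, 44, 45, 43, 45, 52, 72, 98, 112, 115,
[... 286 characters left out ...]
, 43, 44, 53, 75, 103, 114, 117, 117, 117, 119, 126, 132, 133, 134, 135, 141, 164, 191, 206, 209, 209]
286 L230-255 [195, 174, 147, 133, 131, 132, 132, 125, 117, 112, 110, 108, 96, 72, 49, 43, 43, 42, 41, 41, 41, 40, 40, 40, 40, 39, 40, 37, 38, 37] R [37, 37, 37, 37, 39, 40, 38, 40, 39, 39, 41, 41, 40, 42, 42, 41, 42, 43, 48, 68, 96, 111, 119, 118, 122, 126, 134, 134, 133, 135, 143, 169, 194, 207, 210, 208, 205, 207]
150 [[315.4, 234.8], [385.2, 234.6], [245.7, 234.9], [365.8, 252.0]]
160 [[315.5, 241.7], [389.6, 241.5], [241.3, 241.9], [369.0, 259.9]]
164.3 [[315.5, 245.0], [391.7, 244.8], [239.2, 245.2], [370.5, 263.6]]
170.3 [[315.5, 249.9], [394.9, 249.7], [236.1, 250.1], [372.7, 269.2]]
```

Emit:
step_arm(delta_pos=[[-0.0015, 0.012, 0], [0, 0, -0.006], [0, 0, 0], [0, 0, 0]], spin=[0, 0, 0, 0])

```text
time: 34.58
tool_pos: [448.7, -390.9, 120.7]
tcp_rot: [-180.0, -0.0, 96.6]
ft_force: [0.2, -0.0, -0.6]
finger_gap: 62.8
grip_force: 27.8
```

```bash
python3 v.py w16; python3 - <<'E'
from seg import *
w=np.load("w16.npz");t=w["t"];g=cv2.cvtColor(w["pixels"],6)
for c in(290,316,340): print(c,"rows 230-262",g[230:262,c].tolist())
for r_ in(266,276): print(r_,"L",g[r_,226:256].tolist(),"R",g[r_,372:410].tolist())
up=np.array([np.cos(np.radians(96.7)),np.sin(np.radians(96.7))]);F=np.array([449.6,-393.4])
for z in(150,160,t[2]+41.7,t[2]+47.7): print(round(z,1),proj(w,[[*(F+32*up),z]]).round(1).tolist())
E
```

```text
[ 448.7 -390.9  120.8] [-180.      0.     96.64] [-0.4  0.3 -0.3] 62.80869081974208
290 rows 230-262 [66, 68, 68, 68, 68, 66, 67, 67, 68, 67, 67, 63, 48, 42, 40, 40, 41, 38, 43, 48, 48, 40, 30, 28, 27, 29, 28, 31, 31, 31, 32, 32]
316 rows 230-262 [71, 70, 72, 70, 70, 72, 72, 70, 72, 71, 71, 67, 52, 39, 39, 38, 37, 38, 40, 47, 47, 37, 28, 25, 24, 25, 27, 29, 29, 29, 29, 28]
340 rows 230-262 [72, 74, 74, 74, 74, 75, 75, 76, 77, 75, 76, 69, 54, 41, 40, 37, 39, 39, 43, 48, 46, 40, 29, 27, 25, 26, 27, 28, 30, 30, 31, 29]
266 L [133, 131, 132, 131, 127, 120, 112, 107, 108, 109, 105, 95, 75, 51, 45, 44, 44, 44, 44, 44, 42, 42, 41, 43, 42, 43, 45, 46, 46, 47] R [62, 55, 47, 43, 42, 42, 41, 43, 40, 41, 42, 41, 43, 41, 43, 43, 44, 46, 44, 53, 72, 99, 110, 114, 115, 116, 114, 115, 122, 129, 134, 134, 135, 137, 146, 170, 189, 198]
276 L [133, 133, 133, 131, 127, 116, 109, 109, 108, 108, 108, 99, 76, 55, 45, 43, 44, 43, 42, 42, 41, 40, 38, 38, 38, 40, 45, 51, 56, 59] R [47, 48, 51, 54, 54, 52, 46, 40, 36, 35, 36, 39, 40, 43, 42, 44, 42, 44, 45, 54, 76, 104, 114, 117, 116, 117, 115, 117, 121, 127, 132, 133, 133, 134, 142, 167, 197, 208]
150 [[316.0, 241.7]]
160 [[316.0, 249.2]]
162.5 [[316.1, 251.1]]
168.5 [[316.1, 256.2]]
```

Emit:
step_arm(delta_pos=[[0, 0, -0.006], [0, 0, -0.005], [0, 0, 0], [0, 0, 0]], spin=[0, 0, 0, 0])

```text
time: 35.12
tool_pos: [448.7, -390.9, 118.5]
tcp_rot: [-180.0, -0.0, 96.6]
ft_force: [-0.5, -0.0, -0.9]
finger_gap: 62.8
grip_force: 27.8
```

Emit:
step_arm(delta_pos=[[0, 0, -0.003], [0, 0, 0]], spin=[0, 0])

```text
time: 35.38
tool_pos: [448.8, -391.0, 118.4]
tcp_rot: [180.0, 0.0, 96.7]
ft_force: [-1.4, 1.4, 2.5]
finger_gap: 63.2
grip_force: 28.1
```

Emit:
step_arm(delta_pos=[[0, 0, -0.002], [0, 0, 0]], spin=[0, 0])

```text
time: 35.62
tool_pos: [448.8, -391.0, 118.3]
tcp_rot: [180.0, 0.0, 96.6]
ft_force: [-2.8, 2.4, 4.9]
finger_gap: 63.0
grip_force: 28.4
```

Emit:
step_arm(delta_pos=[[0, 0, 0], [0, 0, 0], [0, 0, 0], [0, 0, 0]], spin=[0, 0, 0, 0], gripper=1)

```text
time: 36.12
tool_pos: [448.7, -390.9, 117.4]
tcp_rot: [-180.0, -0.0, 96.6]
ft_force: [0.2, 0.3, 0.2]
finger_gap: 85.4
grip_force: 0.0
```

Emit:
step_arm(delta_pos=[[0, 0, 0.05], [0, 0, 0.1], [0, 0, 0.1], [0, 0, 0.1], [0, 0, 0], [0, 0, 0], [0, 0, 0]], spin=[0, 0, 0, 0, 0, 0, 0])

```text
time: 37.0
tool_pos: [448.2, -390.4, 186.3]
tcp_rot: [-179.9, -0.1, 96.6]
ft_force: [-0.2, 0.7, -0.8]
finger_gap: 85.3
grip_force: 0.0
```

```bash
python3 v.py w17; python3 - <<'E'
from seg import *
w=np.load("w17.npz");t=w["t"];g=cv2.cvtColor(w["pixels"],6)
up=np.array([np.cos(np.radians(96.7)),np.sin(np.radians(96.7))]);F=np.array([449.6,-393.4]);R=np.array([up[1],-up[0]])
print("F holes@166",proj(w,[[*(F+23.5*(a*up+b*R)),166] for a in(1,-1) for b in(-1,1)]).round(1).tolist(),"top edge",proj(w,[[*(F+32*up),z] for z in(150,160,166)]).round(1).tolist())
print("rows 195-240",g[195:240,316].tolist(),g[195:240,290].tolist())
x=[int(round(v)) for v in proj(w,[[*(F+23.5*(up-R)),166],[*(F+23.5*(up+R)),166],[*(F+23.5*(-up-R)),166]]).ravel()]
for cx,cy in((x[0],x[1]),(x[2],x[3]),(x[4],x[5])):
    print(cx-16,cy-16)
    for r_ in range(cy-16,cy+18,2): print(*g[r_,cx-16:cx+18:2])
E
```

```text
[ 448.2 -390.4  186.3] [-1.7993e+02 -9.0000e-02  9.6650e+01] [-0.2  0.2  0.5] 85.33983093019614
F holes@166 [[277.4, 229.9], [355.7, 229.8], [280.0, 300.1], [353.2, 300.0]] top edge [[316.4, 209.9], [316.5, 213.6], [316.5, 216.1]]
rows 195-240 [55, 54, 55, 54, 54, 55, 54, 54, 54, 56, 56, 56, 55, 55, 52, 45, 35, 33, 32, 29, 27, 35, 44, 52, 53, 53, 52, 53, 53, 53, 55, 75, 126, 169, 185, 186, 180, 152, 98, 54, 42, 42, 45, 44, 46] [54, 53, 54, 53, 54, 53, 53, 53, 53, 52, 53, 53, 53, 53, 52, 43, 36, 35, 35, 32, 32, 37, 48, 55, 54, 55, 54, 56, 54, 57, 55, 56, 55, 56, 55, 56, 56, 56, 56, 69, 100, 141, 170, 181, 185]
261 214
82 80 81 72 46 36 35 35 34 34 34 31 35 31 30 30 31
81 82 79 54 36 38 41 38 39 39 38 38 37 37 36 37 37
82 81 70 49 53 56 55 54 56 54 54 54 55 54 54 53 54
83 80 61 55 56 57 56 55 55 56 55 56 55 56 55 55 54
85 76 60 57 56 58 57 56 56 54 55 56 55 55 56 55 56
84 71 59 58 58 53 52 53 54 53 55 56 56 55 56 56 55
83 69 59 57 53 42 45 51 52 53 53 55 56 55 57 57 54
84 69 58 57 50 38 41 44 53 53 53 51 54 55 55 57 56
83 69 59 57 47 37 39 41 41 43 43 39 47 54 58 57 54
83 71 59 58 52 3
[... 1601 characters left out ...]
161 105
164 127 65 65 67 63 61 80 109 85 66 64 84 150 185 186 180
165 136 67 65 64 55 47 51 60 58 53 59 66 83 132 174 188
166 137 66 64 58 46 45 46 46 44 44 50 63 64 68 94 141
166 140 70 66 57 42 46 48 46 46 45 45 61 65 66 64 70
165 142 71 66 58 44 42 44 45 45 41 43 63 65 65 64 64
164 146 77 65 65 52 41 40 40 39 41 55 66 66 64 65 66
166 157 96 66 67 62 54 46 46 48 56 65 66 66 66 65 65
166 165 133 75 64 67 64 64 62 65 67 66 67 67 66 67 65
167 167 163 135 90 70 68 68 68 67 67 67 67 68 65 67 67
168 166 167 169 156 141 130 129 128 126 128 127 131 132 127 129 129
167 167 167 169 168 168 165 166 162 161 163 162 166 166 162 164 164
168 167 168 170 169 168 167 167 163 163 163 163 169 166 163 165 165
```

Emit:
step_arm(delta_pos=[[-0.005, 0.13, 0], [-0.005, 0.23, 0], [-0.005, 0.23, 0], [-0.005, 0.23, 0], [-0.006, 0.23, 0], [-0.006, 0.23, -0.05], [-0.006, 0.23, -0.1], [-0.006, 0.23, -0.1]], spin=[-0.022, -0.022, -0.022, -0.022, -0.022, -0.022, -0.022, -0.022])

```text
time: 38.05
tool_pos: [439.5, -41.4, 136.7]
tcp_rot: [-180.0, -0.0, 64.8]
ft_force: [0.9, -0.0, 0.2]
finger_gap: 85.5
grip_force: 0.0
```

Emit:
step_arm(delta_pos=[[-0.006, 0.23, -0.1], [0, 0, -0.2], [0, 0, -0.2], [0, 0, -0.02], [0, 0, 0], [0, 0, 0]], spin=[-0.023, 0, 0, 0, 0, 0])

```text
time: 38.8
tool_pos: [440.3, 2.7, 35.6]
tcp_rot: [179.8, -0.1, 60.8]
ft_force: [0.2, 0.8, 0.3]
finger_gap: 85.5
grip_force: 0.0
```

```bash
python3 v.py w18; python3 - <<'E'
from seg import *
rel("w17",[449.6,-393.6]); rel("w18",[437.2,2.3])
w=np.load("w18.npz");g=cv2.cvtColor(w["pixels"],6)
a=np.radians(60.8);up=np.array([np.cos(a),np.sin(a)]);R=np.array([up[1],-up[0]]);F=np.array([437.2,2.3])
P=proj(w,[[*(F+23.5*(up-R)),10],[*(F+23.5*(up+R)),10],[*(F+32*up),10]]);print(P.round(1).tolist())
for cx,cy in P[:2].round().astype(int):
    print(cx-20,cy-20)
    for r_ in range(cy-20,cy+22,2): print(*g[r_,cx-20:cx+22:2])
E
```

```text
[440.4   2.7  35.5] [ 1.7983e+02 -7.0000e-02  6.0800e+01] [ 0.3 -0.8  0.3] 85.1729274447203
w17 up -82.93 right 0.69 up [-0.115  0.993] right [0.993 0.115]
w18 up -81.7 right -2.14 up [0.489 0.872] right [ 0.872 -0.489]
[[272.1, 226.0], [348.8, 225.8], [310.4, 212.4]]
252 206
169 171 169 171 171 169 168 146 115 93 93 93 90 89 90 90 91 91 90 92 91
169 169 170 169 169 158 128 100 91 92 93 92 94 91 89 91 91 92 91 89 91
170 169 171 167 131 102 93 89 89 86 87 85 87 84 83 83 84 85 85 85 85
169 170 170 168 122 92 92 87 70 56 52 50 50 51 49 49 49 53 51 51 52
170 170 169 163 120 92 88 66 51 51 46 46 46 45 44 45 45 45 44 42 43
171 169 169 151 101 91 76 70 77 62 53 51 50 51 52 51 49 52 53 50 50
173 171 168 153 107 89 75 69 57 54 53 53 53 53 53 52 51 51 51 53 51
175 173 166 126 93 92 76 56 54 53 57 61 61 56 53 52 52 53 50 52 49
176 175 170 146 102 92 81 59 54 65 82 87 86 81 65 55 52 52 49 52 52
176 175 160 110 91 74 59 54 54 81 92 92 90 91 87 68 53 52 52 52 51
174 176 168 127 91 65 54 54 48 71 92 92 91 89 92 81 55 52 50 51 51
173 175 155 99 91 64 54 55 46 56 83 91 91 90 89 77 52 52 51 51 52
173 
[... 1434 characters left out ...]
93 97 92 91 89 84 53 75 108 111 134 169 173
68 52 48 64 98 104 105 94 68 86 90 88 80 59 45 77 109 111 134 168 172
76 65 60 55 78 96 100 103 69 51 59 56 48 44 52 94 111 110 137 167 170
51 54 60 62 61 59 74 104 93 60 46 45 45 53 81 108 110 113 141 167 168
56 48 47 54 64 84 67 83 106 99 84 77 80 96 107 109 110 113 143 170 167
74 60 49 47 50 70 95 75 96 107 108 107 107 110 110 110 109 113 147 170 167
61 59 64 71 53 51 86 100 83 102 108 109 108 110 110 110 110 113 148 169 169
58 59 59 72 63 51 57 92 101 94 105 108 109 109 109 111 110 114 151 169 169
60 58 58 58 58 56 50 57 95 101 100 108 109 110 110 108 110 117 153 167 169
60 59 58 56 59 58 58 55 71 106 100 105 110 108 109 111 109 117 155 166 167
```

```bash
python3 - <<'E'
from seg import *
w=np.load("w18.npz");a=np.radians(60.8);up=np.array([np.cos(a),np.sin(a)])
L,R=ray(w,275.2,227.5,10)[:2],ray(w,351.5,228,10)[:2];print(np.hypot(*(L-R)),np.degrees(np.arctan2(*(R-L)[::-1])))
C=(L+R)/2-23.5*up;print(C);rel("w18",C)
E
```

```text
46.86681587453584 -29.717263175051393
[4.38175235e+02 3.78075416e-01]
w18 up -82.9 right -0.35 up [0.489 0.872] right [ 0.872 -0.489]
```

Emit:
step_arm(delta_pos=[[-0.0045, 0.0025, -0.1], [0, 0, -0.15], [0, 0, -0.05], [0, 0, -0.03], [0, 0, -0.02], [0, 0, -0.01], [0, 0, 0], [0, 0, 0]], spin=[-0.0015, 0, 0, 0, 0, 0, 0, 0])

```text
time: 39.85
tool_pos: [438.1, 3.6, -38.1]
tcp_rot: [180.0, -0.0, 60.6]
ft_force: [-0.9, 0.5, 0.5]
finger_gap: 85.3
grip_force: 0.0
```

Emit:
step_arm(delta_pos=[[0, 0, 0], [0, 0, 0]], spin=[0, 0])

```text
time: 40.1
tool_pos: [437.9, 3.6, -38.3]
tcp_rot: [180.0, -0.0, 60.6]
ft_force: [0.8, 0.0, 0.1]
finger_gap: 85.6
grip_force: 0.0
```

Emit:
step_arm(delta_pos=[[0.0075, -0.002, 0], [0, 0, 0]], spin=[0, 0])

```text
time: 40.35
tool_pos: [439.5, 3.2, -38.4]
tcp_rot: [180.0, -0.0, 60.6]
ft_force: [-0.4, -0.8, 0.5]
finger_gap: 85.4
grip_force: 0.0
```

Emit:
step_arm(delta_pos=[[0, 0, 0], [0, 0, 0], [0, 0, 0], [0, 0, 0], [0, 0, 0], [0, 0, 0]], spin=[0, 0, 0, 0, 0, 0], gripper=-1, squeeze=40)

```text
time: 41.1
tool_pos: [439.4, 3.2, -38.1]
tcp_rot: [-180.0, 0.0, 60.6]
ft_force: [-2.2, 0.4, 5.1]
finger_gap: 62.3
grip_force: 43.2
```

Emit:
step_arm(delta_pos=[[0, 0, 0.03], [0, 0, 0.125], [0, 0, 0.2], [0, 0, 0.2], [0, 0, 0.2], [0, 0, 0.2], [0, 0, 0.1]], spin=[0, 0, 0, 0, 0, 0, 0])

```text
time: 41.98
tool_pos: [440.1, 3.1, 175.1]
tcp_rot: [179.9, -0.1, 60.6]
ft_force: [0.5, 0.6, -4.7]
finger_gap: 62.4
grip_force: 45.7
```

Emit:
step_arm(delta_pos=[[0.0045, -0.1, 0], [0.0045, -0.2, 0], [0.0045, -0.22, 0], [0.0045, -0.22, 0], [0.0045, -0.22, 0], [0.0045, -0.22, 0], [0.0045, -0.22, 0], [0.0045, -0.22, 0]], spin=[0.02, 0.02, 0.02, 0.02, 0.02, 0.02, 0.02, 0.02])

```text
time: 42.98
tool_pos: [446.0, -321.9, 172.1]
tcp_rot: [-180.0, -0.0, 89.5]
ft_force: [-0.1, -0.1, -3.4]
finger_gap: 62.6
grip_force: 45.7
```

Emit:
step_arm(delta_pos=[[0.0045, -0.2, 0], [0.005, -0.149, 0], [0, 0, 0], [0, 0, 0], [0, 0, 0]], spin=[0.02, 0.02, 0, 0, 0])

```text
time: 43.6
tool_pos: [448.5, -389.6, 172.4]
tcp_rot: [-180.0, -0.0, 96.6]
ft_force: [0.4, 0.9, -5.1]
finger_gap: 61.8
grip_force: 45.7
```

Emit:
step_arm(delta_pos=[[0, 0, -0.08], [0, 0, -0.08], [0, 0, -0.03], [0, 0, -0.015], [0, 0, 0], [0, 0, 0], [0, 0, 0]], spin=[0, 0, 0, 0, 0, 0, 0])

```text
time: 44.48
tool_pos: [448.7, -390.9, 132.2]
tcp_rot: [180.0, 0.0, 96.6]
ft_force: [0.1, -0.5, -3.3]
finger_gap: 62.3
grip_force: 45.6
```

```bash
cat > chk.py <<'E'
from seg import *
import sys
n=sys.argv[1]; w=np.load(n+".npz");t=w["t"];g=cv2.cvtColor(w["pixels"],6)
for c in(290,316,340): print(c,"rows 220-268",g[220:268,c].tolist())
for r_ in(266,276,286): print(r_,"L",g[r_,220:256].tolist(),"R",g[r_,372:412].tolist())
up=np.array([np.cos(np.radians(96.65)),np.sin(np.radians(96.65))]);G=np.array([449.6,-393.6]);R=np.array([up[1],-up[0]])
for z in(150,160,166,t[2]+38.1,t[2]+48.1): print(round(z,1),proj(w,[[*(G+32*up),z],[*(G-32*R),z],[*(G+32*R),z]]).round(1).tolist())
E
python3 v.py w19; python3 chk.py w19
```

```text
[ 448.6 -390.8  132.1] [1.7997e+02 3.0000e-02 9.6560e+01] [-0.1 -0.1 -3.3] 62.324108385653105
290 rows 220-268 [66, 67, 67, 66, 67, 64, 66, 67, 66, 67, 65, 67, 67, 63, 55, 46, 41, 39, 39, 40, 37, 36, 30, 26, 28, 29, 30, 30, 30, 32, 32, 38, 38, 39, 39, 40, 40, 40, 41, 47, 51, 54, 53, 53, 53, 54, 53, 55]
316 rows 220-268 [70, 69, 69, 70, 70, 69, 70, 70, 71, 72, 70, 71, 70, 67, 56, 46, 38, 36, 37, 36, 35, 33, 28, 26, 23, 23, 28, 28, 28, 29, 32, 35, 36, 37, 38, 35, 36, 37, 40, 47, 49, 53, 53, 52, 52, 52, 53, 53]
340 rows 220-268 [73, 73, 71, 74, 73, 73, 74, 73, 74, 75, 75, 75, 75, 70, 59, 45, 40, 37, 38, 38, 37, 32, 30, 25, 26, 28, 29, 29, 30, 29, 31, 36, 39, 38, 38, 38, 38, 37, 41, 48, 50, 53, 54, 52, 53, 53, 54, 52]
266 L [204, 202, 201, 201, 202, 205, 205, 202, 189, 166, 142, 133, 132, 132, 128, 119, 112, 108, 102, 89, 74, 65, 64, 64, 64, 63, 63, 62, 64, 62, 63, 62, 61, 62, 60, 60] R [59, 59, 59, 60, 60, 61, 60, 60, 61, 62, 61, 63, 62, 64, 64, 64, 63, 65, 67, 80, 97, 109, 116, 117, 122, 130, 132, 134, 134, 140, 157, 182, 194, 199, 204, 207, 207, 205, 206, 208]
276 L [205, 204, 202, 20
[... 246 characters left out ...]
132, 134, 132, 135, 145, 167, 188, 199, 203, 209, 207, 204, 205, 208, 209, 209]
286 L [205, 204, 204, 204, 207, 209, 206, 207, 207, 204, 204, 199, 181, 153, 135, 132, 131, 129, 116, 93, 70, 64, 63, 63, 62, 61, 61, 61, 62, 60, 60, 58, 55, 51, 52, 49] R [43, 41, 42, 43, 43, 43, 45, 52, 55, 56, 60, 60, 60, 61, 62, 63, 62, 62, 63, 72, 97, 122, 131, 132, 134, 136, 146, 169, 191, 200, 205, 209, 208, 205, 204, 208, 210, 208, 209, 208]
150 [[315.9, 234.7], [254.1, 294.1], [378.0, 293.7]]
160 [[316.0, 241.2], [250.7, 303.5], [381.6, 303.1]]
166 [[316.0, 245.5], [248.5, 309.7], [383.9, 309.3]]
170.2 [[316.1, 248.7], [246.8, 314.2], [385.6, 313.8]]
180.2 [[316.2, 257.0], [242.6, 326.1], [390.0, 325.7]]
```

Emit:
step_arm(delta_pos=[[0.001, 0.004, 0], [0, 0, -0.01], [0, 0, 0], [0, 0, 0]], spin=[0, 0, 0, 0])

```text
time: 45.02
tool_pos: [448.6, -389.7, 129.5]
tcp_rot: [-180.0, -0.0, 96.6]
ft_force: [1.1, 0.2, -4.2]
finger_gap: 62.5
grip_force: 45.7
```

```bash
python3 v.py w20; python3 chk.py w20 | grep -v " L "
```

```text
[ 448.6 -389.8  129.5] [-1.800e+02 -1.000e-02  9.656e+01] [-0.3  0.2 -3.6] 62.405497009484705
290 rows 220-268 [67, 66, 66, 67, 67, 67, 65, 66, 66, 67, 66, 68, 66, 66, 68, 67, 68, 63, 53, 45, 40, 39, 39, 40, 38, 34, 28, 29, 24, 27, 33, 36, 39, 39, 39, 39, 41, 37, 41, 46, 53, 53, 55, 55, 54, 54, 52, 53]
316 rows 220-268 [68, 71, 70, 71, 70, 70, 71, 70, 71, 72, 69, 70, 70, 70, 72, 71, 72, 66, 56, 44, 37, 38, 37, 38, 36, 31, 27, 24, 24, 27, 30, 35, 38, 35, 37, 36, 36, 36, 39, 45, 49, 52, 51, 51, 52, 53, 50, 52]
340 rows 220-268 [72, 73, 73, 74, 73, 73, 74, 73, 74, 74, 73, 73, 74, 75, 74, 73, 76, 71, 60, 46, 39, 40, 39, 40, 37, 34, 28, 26, 26, 26, 30, 35, 38, 38, 37, 39, 37, 39, 42, 47, 50, 53, 53, 54, 51, 53, 53, 53]
150 [[315.8, 238.6], [253.2, 298.4], [378.7, 298.1]]
160 [[315.9, 245.4], [249.7, 308.2], [382.3, 307.9]]
166 [[315.9, 249.9], [247.5, 314.7], [384.7, 314.3]]
167.6 [[315.9, 251.2], [246.8, 316.5], [385.4, 316.1]]
177.6 [[316.0, 259.7], [242.5, 328.5], [389.8, 328.1]]
```

Emit:
step_arm(delta_pos=[[0, -0.001, -0.006], [0, 0, -0.003], [0, 0, 0], [0, 0, 0]], spin=[0, 0, 0, 0])

```text
time: 45.58
tool_pos: [448.7, -390.1, 128.0]
tcp_rot: [180.0, 0.0, 96.6]
ft_force: [-0.8, 1.0, -1.3]
finger_gap: 62.1
grip_force: 46.0
```

Emit:
step_arm(delta_pos=[[0, 0, -0.003], [0, 0, 0]], spin=[0, 0])

```text
time: 45.82
tool_pos: [448.7, -390.1, 128.0]
tcp_rot: [180.0, 0.0, 96.6]
ft_force: [-2.9, 2.0, 5.8]
finger_gap: 62.4
grip_force: 46.6
```

Seated; release, retreat, and take the last picture of both stacks.

Emit:
step_arm(delta_pos=[[0, 0, 0], [0, 0, 0], [0, 0, 0], [0, 0, 0]], spin=[0, 0, 0, 0], gripper=1)

```text
time: 46.32
tool_pos: [448.7, -390.0, 127.1]
tcp_rot: [180.0, 0.0, 96.6]
ft_force: [-0.3, -0.4, 1.0]
finger_gap: 85.7
grip_force: 0.0
```

Emit:
step_arm(delta_pos=[[0, 0, 0.05], [0, 0, 0.1], [0, 0, 0.1], [0, 0, 0.2], [0, 0, 0], [0, 0, 0], [0, 0, 0]], spin=[0, 0, 0, 0, 0, 0, 0])

```text
time: 47.2
tool_pos: [448.2, -389.6, 216.4]
tcp_rot: [-179.9, -0.1, 96.6]
ft_force: [1.4, -0.0, 0.3]
finger_gap: 85.4
grip_force: 0.0
```

```bash
python3 v.py w21; python3 - <<'E'
from h import *
w=cv2.imread("pics/w21.png")[150:330,220:410]
s=r.snapshot("scene")["pixels"]; tp=r.snapshot("top")["pixels"]
f=lambda p:cv2.resize(p,(390,295),interpolation=2)
cv2.imwrite("pics/final.png",np.vstack([np.hstack([f(w),f(cv2.imread("pics/w12.png")[150:330,220:410])]),np.hstack([f(s[90:195,120:260]),f(s[220:345,440:605])])]))
E
```

```text
[ 448.1 -389.5  216.1] [-1.7993e+02 -9.0000e-02  9.6560e+01] [ 0.4 -0.1 -0.2] 85.72104441437371
```

View pics/final.png

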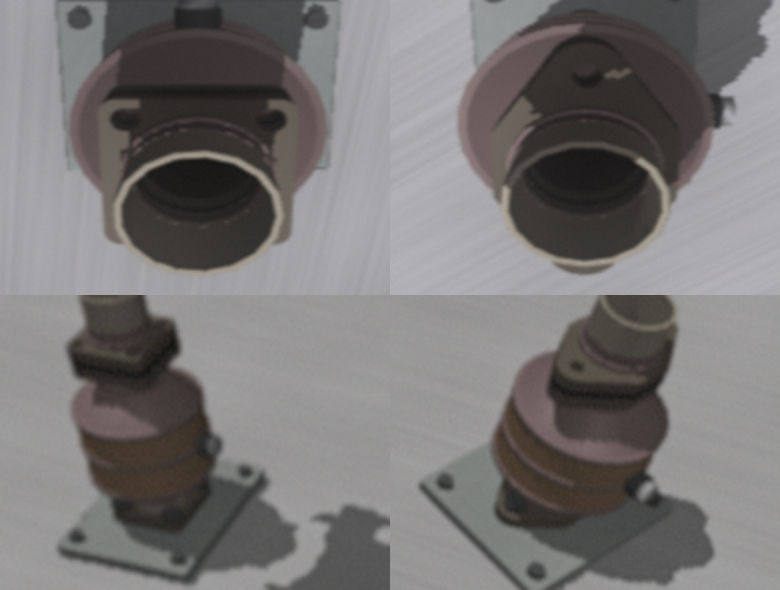

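Both stacks are seated with their edges and holes lined up: square pipe with holes at (125,120) and (270,120), oval pipe with its hole at (587,75). The gripper is clear of both.

```bash
python3 -c "
from bench import r
print(r.hand_in())"
```

```text
the job is handed in; nothing more can be done
None
```

The job is handed in at about 47 s of the 115 s allowed: both converters carry their matching gasket and pipe, edges and bolt holes lined up in the last pictures; the three-bolt gasket, three-bolt pipe and red and purple look-alikes were not touched.

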